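Seat an offcut in the marking jig and hold the gauge arm at its mark

TASK

Push the wooden offcut square and flush into the fence corner of the marking jig, its long side against the long fence and one end against the short fence. Then squeeze in the lock button on the head of the telescoping gauge arm, draw the arm out along the fence until its pointer stands at the scale mark flagged by the small brass rider, and finish holding it there with the button still squeezed, because the arm springs back when let go. Leave the rider where it is set, keep the offcut seated, and do not disturb the spindle piece, the jar or the scraper.

Things in the scene. Friction and masses are not known exactly. Their poses are not given: they have to be found in the camera images.
- marking_jig: Jig fixed to the bench: 8 mm plywood board (x -125..65, y -163..183 mm) with two aluminium fences, tops 36 mm above the bench. Origin: inner fence corner at bench height; z up. x points away from the robot, square to the long fence, whose inner face is x = 0 (y 0..140); y runs along it, away from the short fence, whose inner face is y = 0 (x -82..0). Fence thickness 18 mm.
- offcut: Loose brown block, 35 mm (its x) by 90 mm (its y) by 30 mm high, about 0.06 kg, lying on the jig's board (8 mm above the bench) in front of the fences, slightly askew. Origin: centre of its underside. Seated, its centre is at x = -17.5, y = 45 mm in the jig's frame, its 90 mm side along the long fence; either end may face the short fence.
- gauge_head (a point): Middle of the arm's head at button height, 80 mm above the bench. Head: upright black block, 30 mm along the jig's x, 32 mm along y, 40 to 100 mm above the bench. The lock button (22 mm wide, 65 to 95 mm above the bench) stands 6 mm proud of its -x side. One finger on the button, one on the plain +x side: 36 mm wide, 30 with the button in. Keep fingertips over 58 mm: pointer below.
- gauge_arm (a joint): Extension of the arm along the jig's +y in m: 0 = home, at most 0.095. Locked at home until the button is squeezed in 3 mm; then it slides against a return spring (about 2.5 N at home, 4.5 N at 80 mm). It comes out of a fixed sleeve behind the long fence (jig x 28..59, y -155..-10 mm, top 68 mm above the bench).
- lock_button (a joint): Travel of the lock button in m: 0 = out, 0.006 = fully in. It is sprung: about 3 N to start, 7 N fully in.
- pointer (a point): On the underside of the steel pointer bar, on its centre line over the scale, 49 mm above the bench, at the same jig y as the head's centre (16 mm from the short fence when home). The bar is 8 mm wide, 5 mm thick, square to the fence, and reaches from the head over the long fence to 20 mm in front of its inner face, 11 mm above the seated offcut.
- rider_mark (a point): Top centre of the thin rib on the small brass rider (22 x 10 mm) that straddles the scale on the long fence, 45.5 mm above the bench, 40 to 80 mm from the short fence. The pointer must stand over the rib, at the same y in the jig's frame; it clears the rib by 3 mm. The rider is held by friction (12 N).
- spindle_piece: Turned white spindle piece standing on the bench near the jig, 56 mm across, 102 mm high, loose; a bystander. Origin at the centre of its foot.
- jar: Small closed jar, 54 mm across, 70 mm high, loose; a bystander. Origin at the centre of its foot.
- scraper: Scraper with a wooden handle, 68 x 195 x 19 mm, lying on the bench, loose; a bystander. Origin at the centre of its underside.
There are look-alikes about, which are no part of the job. There is more than one size of the offcut; the one meant has the size given above.

How it is judged:
By the outcome, as a careful person would: the job done as asked, in the order asked, and still so for the second after the job is handed in, while the arm keeps its last pose, push and grip.
It also fails if it takes over 58 s, if anything falls off the work surface, if the arm or the gripper's body presses on something with over 40 N, if the wrist force passes 120 N, or if a joint passes its speed limit or range.

ROBOT

A 7-joint arm with a two-finger parallel gripper is mounted at the origin on a cart in front of the work surface, level with it; the furniture and walls round the work are solid. World frame = base frame: x ahead of the robot, y to its left, z up, the work surface at z = 0. Lengths are in m, angles in rad, forces in N, time in s.
With the tool pointing down it reaches from about 0.4 to 0.85 m from the base axis. Payload 4.5 kg.
Tool frame: the origin (TCP) lies on the centre line of the jaws, within the pads' length; the fingertips stand r.tcp_to_tips ahead of it and the grasp point (between the pads) lies 11 mm behind it (r.tcp_to_tips is the distance from the TCP to the fingertips, in m); y points along the fingers, x is the direction in which the jaws open and shut, and the axes are right-handed (so a half turn about y gives the same grasp; the last joint's range is limited). The gripper opens to 88 mm and grips with 3 to 60 N. Pads are 18 mm wide; open, the fingers measure 123 mm over their backs; the gripper's body (75 mm by 187 mm) begins 45 mm behind the grasp point.
Start: joints at [1.302, 0.689, -0.195, 1.565, 0.157, 0.902, -0.215], TCP at [0.186, -0.597, 0.223] pointing down, gripper open.
Joint ranges: [-3.01, 3.01], [-0.46, 2.08], [-1.47, 1.51], [0.13, 2.56], [-1, 4.14], [0.04, 2.09], [-2.66, 2.66]. Speed limits (rad/s): [2.57, 2.57, 3.14, 3.14, 3.14, 3.14, 3.14].

INTERFACE

Orientations are given as a unit quaternion [x, y, z, w].
In Python, from plant import r gives the robot as it stands. The module is installed in compiled form; this text tells all that it offers.
- The arm moves only by the shell command python3 -m inch 'ROWS' [OPENING] [FORCE]. ROWS is text: rows parted by semicolons, each of 4 numbers parted by spaces: the shift along the tool's x, y, z in mm, then the turn about the tool's y in degrees. In form: x y z spin; .... A call has 1 to 10 rows; each row is the pose to reach, as a shift and turn from the pose commanded when the call began, along the tool's axes at that moment; what a row does not reach only later rows make up. A row lasts 1/10 s, in which the tool goes at most 50 mm and 8.59 degrees, less where a joint would pass 70% of its speed; a pose out of reach is approached as far as the arm can. A call with a gripper value outside its range is refused whole. OPENING is the gripper command: -1 is shut, 1 is fully open, values between are in proportion, set as the call begins (- or left out, the last holds). The fingers move at their own pace and stop on an object; FORCE is the grip in N (left out, the last holds). Time passes only in rows, so rows that repeat a pose let the fingers close. It gives the time, the measured TCP pose, the force and the opening at its end, in the units of the state.
- r.get_state(): the state, without advancing time (a new reading comes with each control period).
- r.snapshot(name): name is "side" or "top" or "wrist"; returns a dict with "frame" (480x640x3 uint8, red, green, blue), "intrinsics" (3x3 intrinsics, pixels), "R" (3x3) and "t" (3): a world point X has camera coordinates R X + t. Camera axes: x right, y down, z forward; pixel columns grow to the right and rows downward; lengths in m; the calibration is good to about 2 mm. A picture is of the moment at which its call begins. There is no depth.
- r.finish_job(): hands the job in, once; it reports no verdict.
Trained networks look in the newest picture that a camera, given by its name, has taken for a name from the list of things; names that differ only in an ending like _2 or _b are one class to them, and where a whole thing is asked for, a point or a joint stands for the part that bears it (a point fixed in the world has none). Each returns a list of dicts, best first, with "p" (0 to 1); they miss things now and then, are a little off and sometimes report something else, mostly with a low value. They report only what shows in the picture. A call takes as long as a camera call. They do not tell look-alikes from the thing itself.
- r.trace(camera, name): "region" (480x640 bool, what is visible of it) and "centre" ([row, column] in pixels, amid what is visible of it).
- r.tip_of(camera, name): "centre" ([row, column] in pixels: a listed point, or the origin of a listed thing).
The state is a dict: "clock": time; "q": joint angles; "qd": joint speeds; "joint_torque": joint torques, N m; "tool_pos": TCP position; "eef_rot": TCP orientation; "contact_force": force on the tool from outside, world axes, zero at the start; "moment": the same for the moment, N m; "opening": opening from 0.0 (shut) to 1.0 (fully open).
Only numpy, scipy, OpenCV 4.12 (cv2) and the standard library are available. Lean on these libraries where they do the work, as an engineer would, in place of code of your own. Each camera call takes 0.05 s, during which the arm holds its last target.

## Working session

There is one attempt and no reset: what is moved stays moved. The work goes in short steps, Python scripts to look and compute and a shell command to move; the robot and the scene stay as the last step left them, time stands still between calls to the robot, and variables do not carry over. Pictures are saved under pics/ and viewed, and the job is handed in when it is done.

```bash
mkdir -p pics; ls; python3 - <<'E'
from plant import r
import cv2
s=r.get_state();print({k:(v if not hasattr(v,'round') else v) for k,v in s.items()}, r.tcp_to_tips)
for c in("top","side","wrist"):
    d=r.snapshot(c);cv2.imwrite(f"pics/{c}0.png",d["frame"][:,:,::-1]);print(c,d["intrinsics"].tolist() if hasattr(d["intrinsics"],'tolist') else d["intrinsics"],d["R"],d["t"])
    for n in ["marking_jig","offcut","gauge_head","pointer","rider_mark","spindle_piece","jar","scraper"]:
        print(n,[(round(x["p"],2),[round(float(v)) for v in x["centre"]]) for x in r.tip_of(c,n)][:4])
E
```

```text
pics
{'clock': 0.0, 'q': array([ 1.30180617,  0.68998642, -0.1945263 ,  1.56632354,  0.15729605,
        0.90251247, -0.21512352]), 'qd': array([ 0.00030793, -0.0004433 , -0.00066847, -0.00301114,  0.00075725,
        0.00051711,  0.00036827]), 'joint_torque': array([ 2.86514869e-04, -5.27562940e+01, -1.26651976e+00, -1.53428257e+01,
       -5.25463989e-02,  6.62820734e-03,  1.73357143e-04]), 'tool_pos': array([ 0.18612679, -0.59595324,  0.22211432]), 'eef_rot': array([-0.56935418,  0.41940146, -0.41830515,  0.57005178]), 'contact_force': array([ 0.5672085 , -0.94911335,  0.99402749]), 'moment': array([-0.01256013, -0.0350053 ,  0.0222854 ]), 'opening': 0.9983561948356414} 0.008
top [[530.9183470135348, 0.0, 318.64855974432567], [0.0, 530.9183470135348, 237.85667910678387], [0.0, 0.0, 1.0]] [[-0.02666308 -0.99955235 -0.01357164]
 [-0.98726362  0.02846055 -0.15652647]
 [ 0.15684266  0.00922531 -0.98758052]] [0.0139461  0.50618522 1.3271329 ]
marking_jig [(0.66, [234, 343])]
offcut [(0.92, [258, 303]), (0.71, [239, 240])]
gauge_head [(0.67, [213, 337])]
pointer [(0.61, [222, 337]), (0.
[... 431 characters left out ...]
1.34676868]
marking_jig [(0.62, [252, 316]), (0.18, [226, 294])]
offcut [(0.83, [326, 325]), (0.57, [275, 345])]
gauge_head [(0.76, [226, 294])]
pointer [(0.92, [237, 309])]
rider_mark [(0.55, [251, 309])]
spindle_piece [(0.82, [194, 309])]
jar [(0.71, [391, 318])]
scraper [(0.68, [404, 371])]
wrist [[376.5432041167713, 0.0, 318.4034229806721], [0.0, 376.5432041167713, 242.40394529805232], [0.0, 0.0, 1.0]] [[ 2.98588277e-01 -9.54382018e-01  6.02311837e-05]
 [-9.15429589e-01 -2.86383760e-01  2.82794995e-01]
 [-2.69877209e-01 -8.44944079e-02 -9.59180372e-01]] [-0.62602983 -0.03881032  0.3897384 ]
marking_jig []
offcut []
gauge_head []
pointer []
rider_mark []
spindle_piece []
jar []
scraper []
```

```bash
python3 - <<'E'
import cv2
for c,(x0,y0) in dict(top=(140,150),side=(200,140)).items():
    im=cv2.imread(f"pics/{c}0.png")
    k=im[y0:y0+ (150 if c=="top" else 290),x0:x0+(360 if c=="top" else 260)]
    s=2.2 if c=="top" else 2.05
    cv2.imwrite(f"pics/{c}0c.png",cv2.resize(k,None,fx=s,fy=s,interpolation=cv2.INTER_CUBIC))
E
```

```text
(no output)
```

View pics/top0.png

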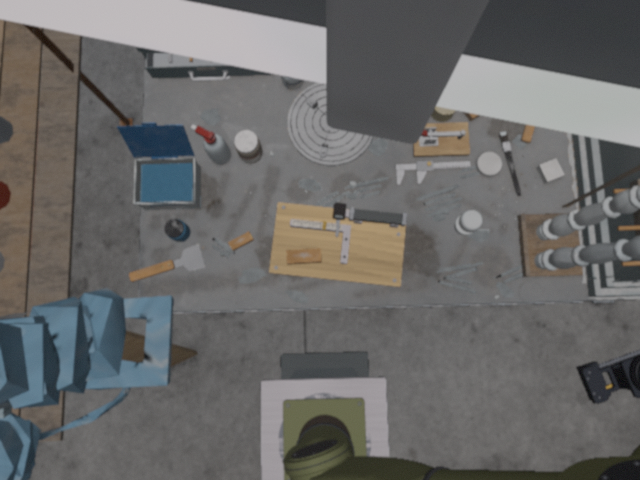

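View pics/top0c.png

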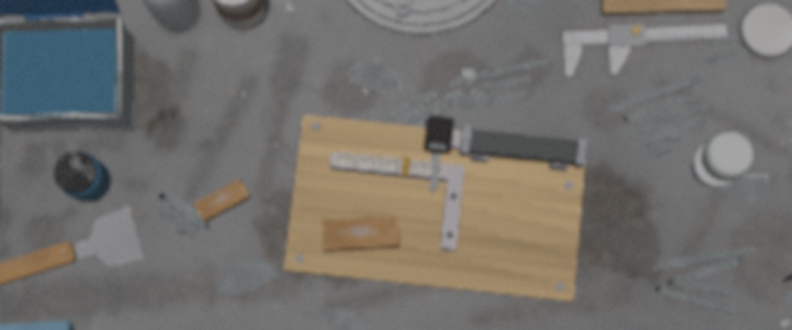

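View pics/side0c.png

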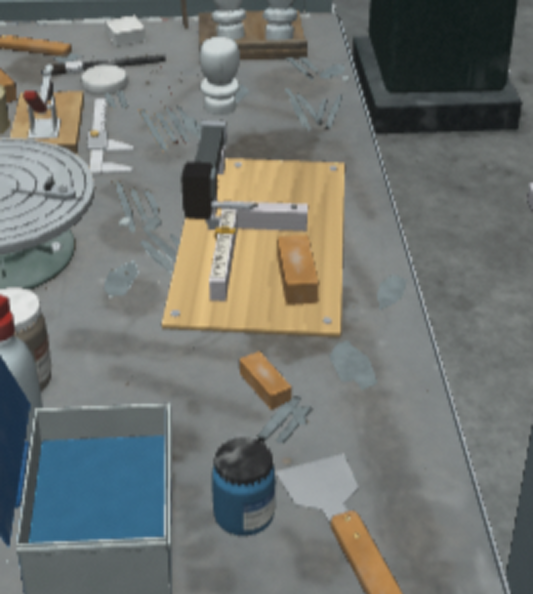

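```bash
cat > h.py <<'E'
import numpy as np,cv2
from scipy.optimize import least_squares
from plant import r
def proj(d,X):
    X=np.atleast_2d(X);c=X@np.array(d["R"]).T+np.array(d["t"]);p=c@np.array(d["intrinsics"]).T
    return p[:,:2]/p[:,2:]
def ray(d,px):
    R=np.array(d["R"]);o=-R.T@np.array(d["t"]);v=R.T@np.linalg.inv(d["intrinsics"])@np.array([px[0],px[1],1.]);return o,v
def onz(d,px,z):
    o,v=ray(d,px);return o+v*(z-o[2])/v[2]
def jw(p,P):  # jig mm -> world m
    P=np.atleast_2d(P)/1000.;c,s=np.cos(p[2]),np.sin(p[2])
    return np.c_[p[0]+c*P[:,0]-s*P[:,1],p[1]+s*P[:,0]+c*P[:,1],P[:,2]]
def wj(p,X):
    X=np.atleast_2d(X);c,s=np.cos(p[2]),np.sin(p[2]);d=X[:,:2]-p[:2]
    return np.c_[c*d[:,0]+s*d[:,1],-s*d[:,0]+c*d[:,1],X[:,2]]*1000
def lines(im,d,p,off=None,s=4,oc=None):
    def poly(P,col):
        q=(proj(d,jw(p,P))-off)*s
        cv2.polylines(im,[np.int32(q.round())],True,col,1,cv2.LINE_AA)
    poly([(-125,-163,8),(65,-163,8),(65,183,8),(-125,183,8)],(0,0,255))
    poly([(0,0,36),(18,0,36),(18,140,36),(0,140,36)],(0,255,0))
    poly([(0,0,36),(-82,0,36),(-82,-18,36),(0,-18,36)],(255,255,0))
    poly([(28,-155,68),(59,-155,68),(59,-10,68),(28,-10,68)],(255,0,255))
E
python3 - <<'E'
from h import *
T=r.snapshot("top");S=r.snapshot("side")
C=np.array([(65,183,8),(65,-163,8),(-125,-163,8),(-125,183,8)],float)
tp=np.array([(303,116),(585,140),(574,298),(286,270)])/2.2+[140,150]
sp=np.array([(163,328),(225,158),(345,162),(340,332)])/2.05+[200,140]
def f(p):
    W=jw(p,C);return np.r_[(proj(T,W)-tp).ravel(),(proj(S,W)-sp)[[0,2,3]].ravel()]
o=least_squares(f,[.55,-.05,0],loss='soft_l1');p=o.x;print(p,np.round(o.fun,1))
for n,d,(x0,y0,w,h),s in (("top",T,(260,190,160,110),5),("side",S,(275,200,110,110),5)):
    im=cv2.resize(d["frame"][y0:y0+h,x0:x0+w,::-1],None,fx=s,fy=s,interpolation=cv2.INTER_CUBIC).copy()
    lines(im,d,p,np.array([x0,y0])-.4,s);cv2.imwrite(f"pics/{n}1.png",im)
np.save("jig.npy",p)
E
```

```text
[ 0.52476104 -0.06408747 -0.12515088] [-1.  -1.   0.5  0.3  0.2 -0.  -1.3 -0.2 -0.1 -1.8 -0.4 -0.4  1.7 -0.1]
```

View pics/top1.png

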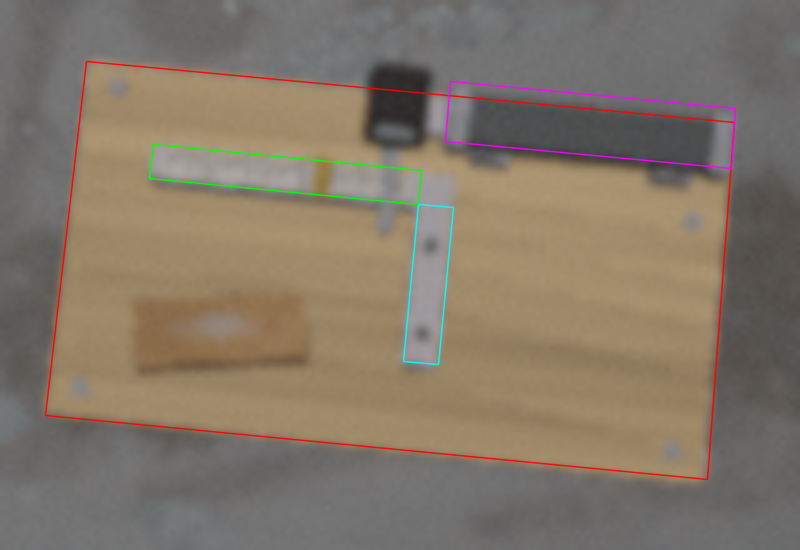

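View pics/side1.png

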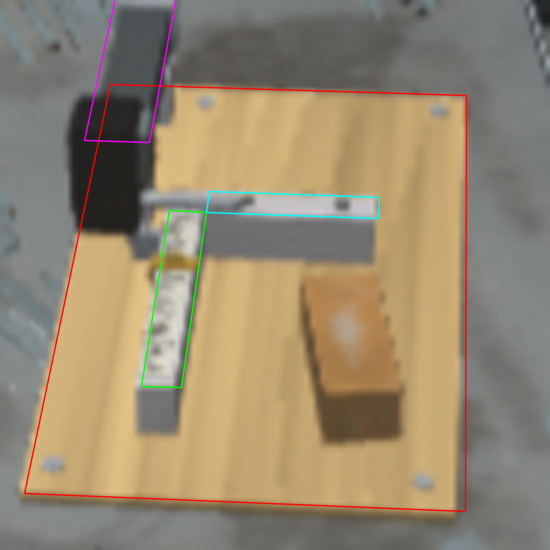

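```bash
python3 - <<'E'
from h import *
p=np.load("jig.npy")
T=r.snapshot("top");S=r.snapshot("side")
sp=np.array([(304,280),(378,272),(400,388),(322,392)])/5+[275,200]-.4
tp=np.array([(133,300),(303,293),(307,356),(136,366)])/5+[260,190]-.4
for d,q in((S,sp),(T,tp)):
    W=np.array([onz(d,a,.038) for a in q]);print(np.round(wj(p,W)),np.round(1000*np.linalg.norm(W-np.roll(W,-1,0),axis=1)))
# fit
def blk(b,p):
    c,s=np.cos(b[2]),np.sin(b[2]);P=np.array([(17.5,-45),(-17.5,-45),(-17.5,45),(17.5,45)])
    return jw(p,np.c_[b[0]+c*P[:,0]-s*P[:,1],b[1]+s*P[:,0]+c*P[:,1],np.full(4,38.)])
def f(b):
    W=blk(b,p);return np.r_[(proj(S,W)-sp).ravel(),(proj(T,W)-tp[[1,2,3,0]][[0,1,2,3]]).ravel()]
o=least_squares(f,[-60,70,0.1],x_scale=[10,10,.1],loss='soft_l1');print(o.x,np.degrees(o.x[2]),np.round(o.fun,1))
for n in("gauge_head","pointer","rider_mark","spindle_piece","jar"):
    for d,c in((T,"top"),(S,"side")):
        z={"gauge_head":80,"pointer":49,"rider_mark":45.5}.get(n,0)/1000
        for x in r.tip_of(c,n)[:2]: print(n,c,round(x["p"],2),np.round(wj(p,onz(d,x["centre"][::-1],z))[0]))
# small one size
im=T["frame"][225:255,215:330,::-1]
im=T["frame"][220:280,220:340,::-1];cv2.imwrite("pics/off.png",cv2.resize(im,None,fx=6,fy=6,interpolation=2))
E
```

```text
[[-50.  57.  38.]
 [-83.  49.  38.]
 [-96. 137.  38.]
 [-62. 142.  38.]] [35. 89. 34. 86.]
[[-64. 141.  38.]
 [-52.  55.  38.]
 [-85.  49.  38.]
 [-98. 136.  38.]] [88. 33. 88. 34.]
[-73.4759559   95.55977537   0.14389122] 8.244359708254732 [ 0.1 -0.9  0.4  0.   0.8  0.2  0.4  0.2  0.5 -1.   0.4 -0.  -0.5 -0.4
 -0.4 -0.7]
gauge_head top 0.71 [36. 18. 80.]
gauge_head side 0.7 [53. -1. 80.]
pointer top 0.5 [15. 21. 49.]
pointer side 0.89 [16.  1. 49.]
rider_mark top 0.4 [ 7. 52. 46.]
rider_mark side 0.4 [10. 49. 45.]
spindle_piece top 0.72 [  49. -308.    0.]
spindle_piece side 0.63 [  53. -316.    0.]
jar top 0.58 [-39. 428.   0.]
jar top 0.29 [53. 22.  0.]
jar side 0.67 [-35. 434.   0.]
```

View pics/off.png

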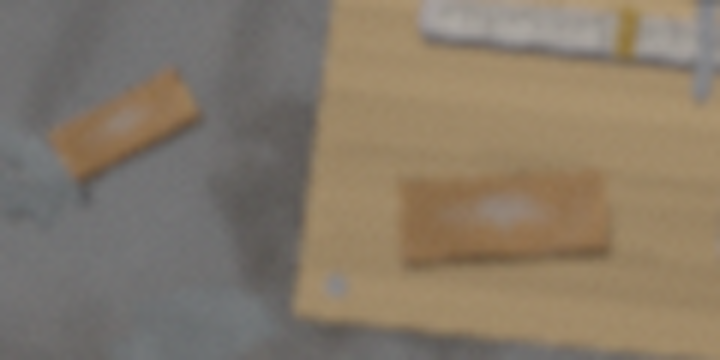

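```bash
cat >> h.py <<'E'
from scipy.spatial.transform import Rotation as Ro
def plan(P,ang,p=None):
    """target jig mm TCP, tool x direction angle in jig (deg) -> tool-frame shift mm and spin deg"""
    p=np.load("jig.npy") if p is None else p
    s=r.get_state();A=Ro.from_quat(s["eef_rot"]).as_matrix()
    W=jw(p,P)[0];d=A.T@(W-s["tool_pos"])*1000
    a=np.radians(ang)+p[2];tx=np.array([np.cos(a),np.sin(a),0]);ty=np.array([0,0,-1.]);B=np.c_[tx,ty,np.cross(tx,ty)]
    rv=Ro.from_matrix(A.T@B).as_rotvec(degrees=True)
    print("t",round(s["clock"],2),"shift",d.round(1),"rotvec",rv.round(1),"F",s["contact_force"].round(1),"open",round(s["opening"],3))
def where():
    p=np.load("jig.npy");s=r.get_state();A=Ro.from_quat(s["eef_rot"]).as_matrix()
    j=wj(p,s["tool_pos"])[0];c,n=np.cos(p[2]),np.sin(p[2]);f=s["contact_force"]
    print("t",round(s["clock"],2),"jig",j.round(1),"tool x ang",round(np.degrees(np.arctan2(A[1,0],A[0,0])-p[2]),1),"down",A[:,1].round(3),"Fjig",np.round([c*f[0]+n*f[1],-n*f[0]+c*f[1],f[2]],1),"open",round(s["opening"],3),"q",s["q"].round(2))
E
python3 - <<'E'
from h import *
where()
for a in(90,-90): plan([-125,92,230],a)
E
```

```text
t 2.05 jig [-269.2 -570.6  222.9] tool x ang -65.5 down [ 0. -0. -1.] Fjig [ 0.3 -0.2  0. ] open 1.001 q [ 1.3   0.69 -0.19  1.57  0.16  0.9  -0.22]
t 2.05 shift [-542.9   -7.1  406.2] rotvec [   0.  -155.5    0. ] F [ 0.3 -0.3  0. ] open 1.001
t 2.05 shift [-542.9   -7.1  406.2] rotvec [-0.  24.5  0. ] F [ 0.3 -0.3  0. ] open 1.001
```

```bash
python3 -m inch '-40 0 30 2;-80 0 60 4;-120 -3 90 6;-160 -5 120 8;-200 -7 150 10;-240 -7 180 12;-280 -7 210 14;-320 -7 240 16;-360 -7 270 18;-400 -7 300 20' 0.0; python3 -c "
from h import *
where();plan([-110,80,230],-90)"
```

```text
clock: 3.05
tool_pos: [0.3541, -0.1237, 0.2302]
eef_rot: [0.488, -0.511, 0.512, -0.488]
contact_force: [1.3, -0.2, -0.1]
opening: 0.503
t 3.05 jig [-161.9  -80.4  230.2] tool x ang -85.6 down [ 0.001 -0.    -1.   ] Fjig [ 1.3 -0.  -0.1] open 0.503 q [ 0.26  0.37 -0.06  2.26  0.04  0.51 -1.46]
t 3.05 shift [-156.     0.3   64.1] rotvec [-0.1  4.4  0. ] F [ 1.3 -0.2 -0.1] open 0.503
```

```bash
python3 -m inch '-40 0 16 2;-80 0 32 4;-120 0 48 4.4;-156 0 64 4.4;-156 0 64 4.4' 0.3; python3 -c "
from h import *
where()
d=r.snapshot('wrist');cv2.imwrite('pics/w1.png',d['frame'][:,:,::-1])
p=np.load('jig.npy')
for n,z in(('gauge_head',80),('pointer',49),('rider_mark',45.5),('offcut',8)):
  for x in r.tip_of('wrist',n)[:2]: print(n,round(x['p'],2),np.round(x['centre']),wj(p,onz(d,x['centre'][::-1],z/1000))[0].round(1))
im=d['frame'][:,:,::-1].copy();lines(im,d,p,np.zeros(2),1);cv2.imwrite('pics/w1l.png',im)
"
```

```text
clock: 3.55
tool_pos: [0.4277, 0.0334, 0.2303]
eef_rot: [0.469, -0.527, 0.528, -0.473]
contact_force: [-0.5, 0.2, 0.2]
opening: 0.652
t 3.55 jig [-108.4   84.6  230.3] tool x ang -89.3 down [ 0.004  0.003 -1.   ] Fjig [-0.5  0.1  0.2] open 0.652 q [-0.17  0.43 -0.02  2.13  0.01  0.58 -1.88]
gauge_head 0.83 [ 21. 413.] [44.4 16.5 80. ]
pointer 0.82 [ 77. 402.] [10.5 15.9 49. ]
rider_mark 0.75 [ 79. 359.] [ 9.1 51.5 45.5]
offcut 0.9 [174. 307.] [-74.9  97.    8. ]
offcut 0.79 [144. 142.] [-47.6 260.1   8. ]
```

View pics/w1l.png

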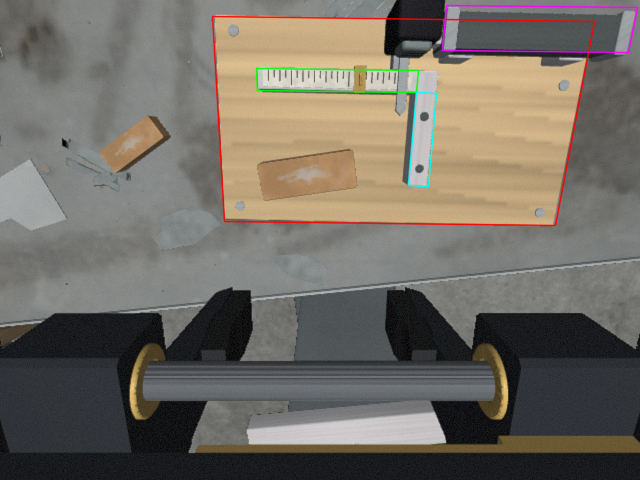

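```bash
python3 -c "
from h import *
where();plan([-115,97,24],-90)"
```

```text
t 3.8 jig [-111.4   76.6  229.9] tool x ang -90.0 down [-0.001 -0.001 -1.   ] Fjig [ 0.7 -0.1  0.1] open 0.65 q [-0.16  0.43 -0.01  2.13  0.01  0.58 -1.88]
t 3.8 shift [-20.6 205.9  -3.5] rotvec [ 0.  -0.   0.1] F [ 0.6 -0.2  0.1] open 0.65
```

```bash
python3 -m inch '-20 40 -3 0;-20 80 -3 0;-20 120 -3 0;-20 160 -3 0;-20 190 -3 0;-20 206 -3 0;-20 206 -3 0' 0.0; python3 -c "
from h import *
where()"
```

```text
clock: 4.5
tool_pos: [0.428, 0.0461, 0.0307]
eef_rot: [-0.472, 0.533, -0.528, 0.464]
contact_force: [0.8, -0.6, 0.4]
opening: 0.504
t 4.5 jig [-109.7   97.3   30.7] tool x ang -90.0 down [-0.012 -0.003 -1.   ] Fjig [ 0.8 -0.5  0.4] open 0.504 q [-0.2   0.85 -0.03  2.26  0.53  0.04 -2.44]
```

```bash
python3 -m inch '0 0 6 0;0 0 12 0;0 0 18 0;0 0 24 0;0 0 30 0;0 0 36 0;0 0 36 0' ; python3 -c "
from h import *
where();d=r.snapshot('wrist');cv2.imwrite('pics/w2.png',d['frame'][:,:,::-1])"
```

```text
clock: 5.2
tool_pos: [0.4655, 0.0433, 0.0316]
eef_rot: [-0.471, 0.532, -0.528, 0.466]
contact_force: [0.3, -0.5, 0.6]
opening: 0.499
t 5.2 jig [-72.2  99.1  31.6] tool x ang -89.9 down [-0.009 -0.001 -1.   ] Fjig [ 0.4 -0.4  0.6] open 0.499 q [-0.13  0.86 -0.11  2.16  0.52  0.16 -2.41]
```

View pics/w2.png

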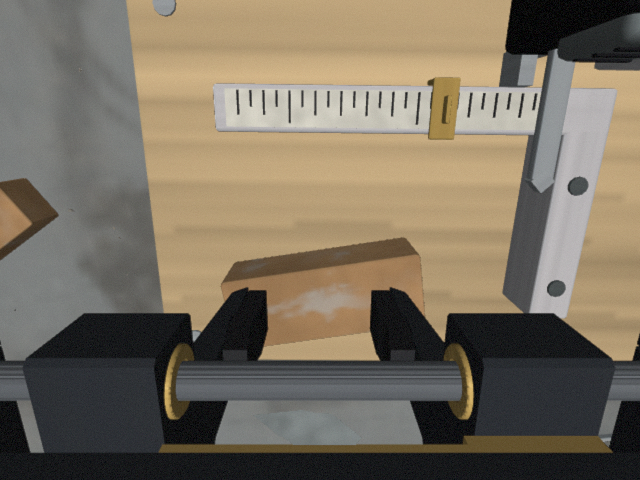

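```bash
python3 -m inch '0 4 3 0;0 8 8 0;0 8 13 0;0 8 18 0;0 8 22 0;0 8 24 0;0 8 24 0' ; python3 -c "
from h import *
where();d=r.snapshot('wrist');cv2.imwrite('pics/w3.png',d['frame'][:,:,::-1])"
```

```text
clock: 5.95
tool_pos: [0.4832, 0.0418, 0.0255]
eef_rot: [-0.474, 0.533, -0.526, 0.464]
contact_force: [-11.5, 6.7, 41.2]
opening: 0.499
t 5.95 jig [-54.4  99.9  25.5] tool x ang -89.8 down [-0.017 -0.003 -1.   ] Fjig [-12.2   5.2  41.2] open 0.499 q [-0.1   0.88 -0.14  2.1   0.52  0.22 -2.39]
```

View pics/w3.png

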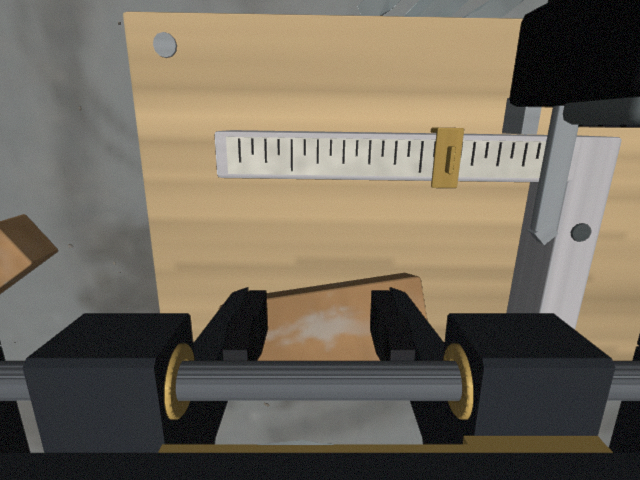

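```bash
python3 -m inch '0 -8 -3 0;0 -12 -3 0;0 -12 -3 0' ; python3 -c "
from h import *
where();d=r.snapshot('side');p=np.load('jig.npy');cv2.imwrite('pics/s3.png',cv2.resize(d['frame'][190:330,240:420,::-1],None,fx=4,fy=4,interpolation=2))"
```

```text
clock: 6.3
tool_pos: [0.4858, 0.0406, 0.0354]
eef_rot: [-0.471, 0.531, -0.528, 0.465]
contact_force: [-0.1, 0.1, 0.0]
opening: 0.499
t 6.3 jig [-51.7  99.1  35.4] tool x ang -89.9 down [-0.009 -0.002 -1.   ] Fjig [-0.1  0.1  0. ] open 0.499 q [-0.09  0.86 -0.15  2.1   0.51  0.23 -2.38]
```

View pics/s3.png

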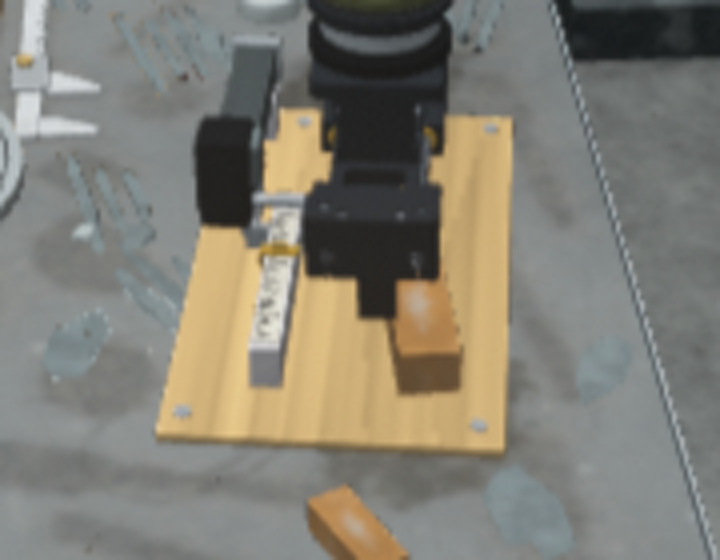

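```bash
python3 -c "
from h import *
s=r.get_state()
A=Ro.from_quat(s['eef_rot']).as_matrix()
P=s['tool_pos']+np.array([[0,0,0],A[:,1]*.008,A[:,0]*-.022+A[:,1]*.008,A[:,0]*.022+A[:,1]*.008])
p=np.load('jig.npy')
for c in('side','top','wrist'):
  d=r.snapshot(c);q=proj(d,P);print(c,q.round())
  im=d['frame'][:,:,::-1].copy();o={'side':(240,190),'top':(250,190),'wrist':(160,180)}[c];k=cv2.resize(im[o[1]:o[1]+140,o[0]:o[0]+180] if c!='wrist' else im[180:,160:480],None,fx=4 if c!='wrist' else 2,fy=4 if c!='wrist' else 2)
  for a in q: cv2.circle(k,tuple(int(v) for v in (a-o)*(4 if c!='wrist' else 2)),3,(0,0,255),-1)
  cv2.imwrite('pics/p4%s.png'%c,k)
  if c!='wrist': print([ (x['p'],wj(p,onz(d,x['centre'][::-1],.008)).round()) for x in r.tip_of(c,'offcut')[:2]])
"
```

```text
side [[335. 267.]
 [335. 270.]
 [335. 276.]
 [336. 264.]]
[(0.87, array([[-43., 272.,   8.]])), (0.66, array([[-73.,  83.,   8.]]))]
top [[303. 247.]
 [303. 247.]
 [295. 246.]
 [312. 248.]]
[(0.71, array([[-47., 263.,   8.]]))]
wrist [[317. 295.]
 [317. 288.]
 [271. 288.]
 [362. 288.]]
```

View pics/p4side.png

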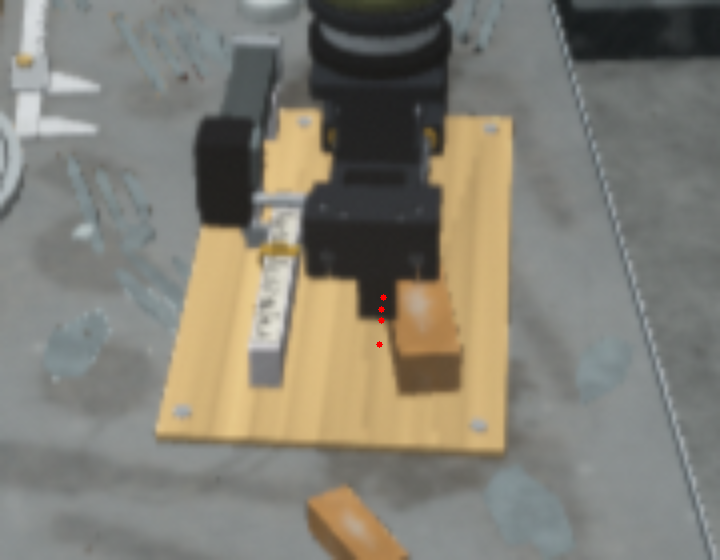

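View pics/p4wrist.png

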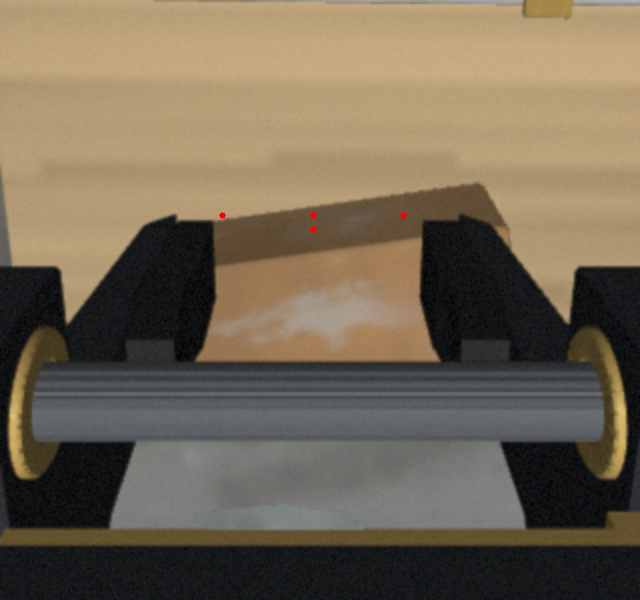

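```bash
python3 -c "
from h import *
p=np.load('jig.npy')
d=r.snapshot('wrist');R=np.array(d['R']);print('cam',(-R.T@d['t']),wj(p,-R.T@d['t']))
s=r.get_state();print(s['tool_pos'],s['clock'])
im=d['frame'][:,:,::-1].copy();lines(im,d,p,np.zeros(2),1)
A=Ro.from_quat(s['eef_rot']).as_matrix()
for h in(.008,-.011):
  for x in(-.022,.022,.04,-.04):
    q=proj(d,s['tool_pos']+A@np.array([[x,h,-.009],[x,h,.009]]).T.T[0]) if 0 else proj(d,s['tool_pos']+np.array([[x,h,-.009],[x,h,.009]])@A.T)
    cv2.line(im,tuple(int(v) for v in q[0]),tuple(int(v) for v in q[1]),(0,0,255) if h>0 else (255,0,0),2)
for z,col in((38,(0,255,255)),(8,(0,128,255))):
  a=np.radians(8.2);c,n=np.cos(a),np.sin(a);B=np.array([(17.5,-45),(-17.5,-45),(-17.5,45),(17.5,45)])@np.array([[c,n],[-n,c]])+[-74,96]
  cv2.polylines(im,[np.int32(proj(d,jw(p,np.c_[B,np.full(4,float(z))])))],True,col,1)
cv2.imwrite('pics/w5.png',im)
"
```

```text
cam [0.55974115 0.03110506 0.19593065] [[ 22.82417992  98.81438587 195.93064762]]
[0.48499219 0.04067105 0.03489035] 6.65
```

View pics/w5.png

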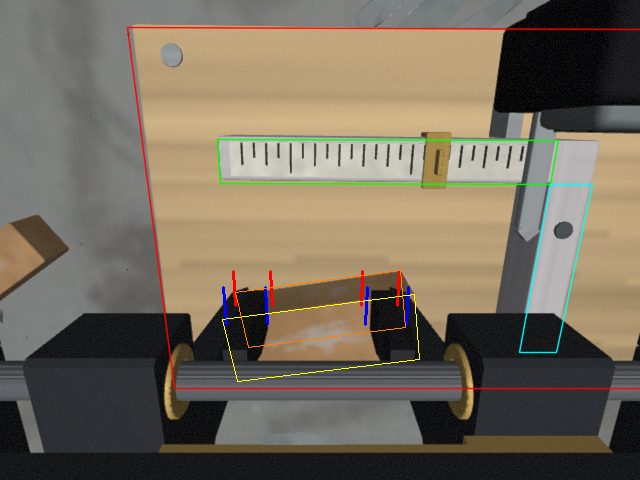

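```bash
python3 -m inch '0 -30 0 -8;0 -60 0 -16;0 -80 0 -24;0 -100 0 -32;0 -100 0 -40;0 -100 0 -48;0 -100 0 -56;0 -100 0 -64;0 -100 0 -72;0 -100 0 -80' 0.6; python3 -c "
from h import *
where();plan([-74,96,90],8.2)"
```

```text
clock: 7.65
tool_pos: [0.4859, 0.0407, 0.135]
eef_rot: [0.701, -0.107, 0.099, -0.698]
contact_force: [0.5, 0.2, 0.1]
opening: 0.796
t 7.65 jig [-51.6  99.1 135. ] tool x ang -9.6 down [-0.011 -0.002 -1.   ] Fjig [0.5 0.2 0.1] open 0.796 q [ 0.26  0.75 -0.72  2.03  0.8   0.68 -1.29]
t 7.65 shift [-21.2  45.3  -6.5] rotvec [  0.2 -17.8  -0.6] F [0.5 0.2 0.1] open 0.796
```

```bash
python3 -m inch '-10 10 -3 -8;-21 20 -6 -16;-21 20 -6 -17.8;-21 20 -6 -17.8'; python3 -c "
from h import *
where();p=np.load('jig.npy')
d=r.snapshot('wrist');im=d['frame'][:,:,::-1].copy();lines(im,d,p,np.zeros(2),1);cv2.imwrite('pics/w6.png',im)
print([(x['p'],wj(p,onz(d,x['centre'][::-1],.008))[0].round(1)) for x in r.tip_of('wrist','offcut')])
d=r.snapshot('side');cv2.imwrite('pics/s6.png',cv2.resize(d['frame'][190:330,240:420,::-1],None,fx=4,fy=4,interpolation=2))"
```

```text
clock: 8.05
tool_pos: [0.4643, 0.0413, 0.1154]
eef_rot: [0.708, 0.0, -0.008, -0.706]
contact_force: [0.2, -0.0, 0.7]
opening: 0.802
t 8.05 jig [-73.2  97.  115.4] tool x ang 7.8 down [-0.011 -0.002 -1.   ] Fjig [0.2 0.  0.7] open 0.802 q [ 0.27  0.78 -0.75  2.11  0.93  0.64 -1.13]
[(0.8, array([-75.8,  93.3,   8. ]))]
```

View pics/w6.png

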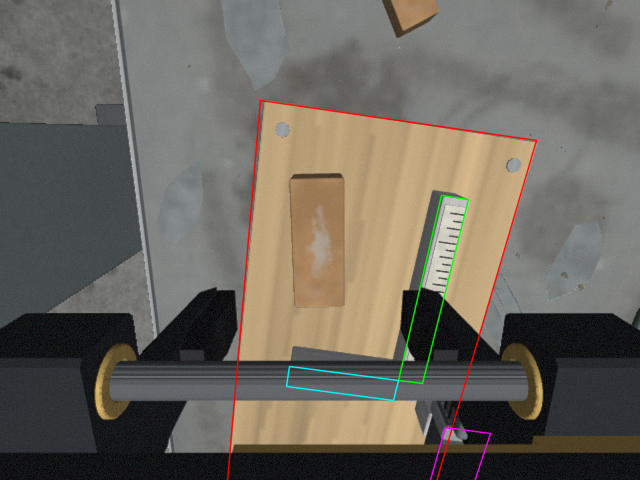

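View pics/s6.png

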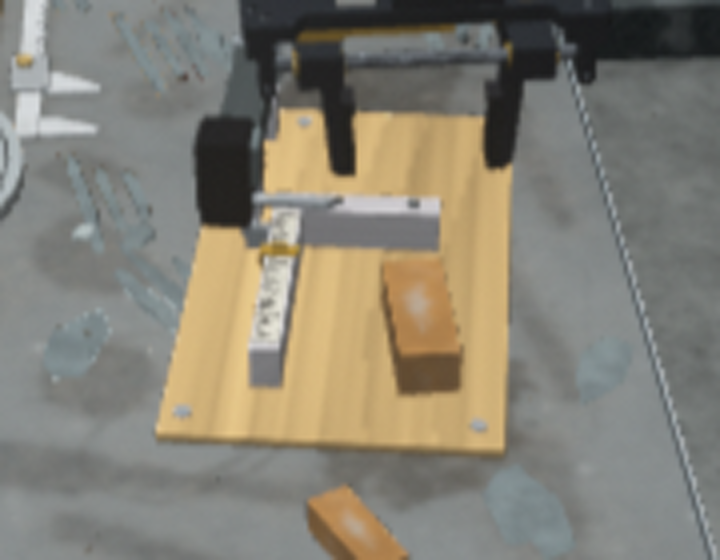

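```bash
python3 -c "
from h import *
s=r.get_state();A=Ro.from_quat(s['eef_rot']).as_matrix()
for c in('side','top','wrist'):
  d=r.snapshot(c)
  print(c,proj(d,s['tool_pos']+np.array([[.035,.008,0],[-.035,.008,0],[.035,-.011,0],[-.035,-.011,0]])@A.T).round(1).tolist())
  if c=='top': cv2.imwrite('pics/t7.png',cv2.resize(d['frame'][170:300,240:420,::-1],None,fx=4,fy=4,interpolation=2))
"
```

```text
side [[329.2, 240.8], [361.3, 239.3], [329.2, 233.5], [361.5, 232.0]]
top [[301.2, 236.6], [302.1, 265.0], [300.8, 235.3], [301.8, 264.1]]
wrist [[389.7, 285.8], [245.9, 285.6], [397.6, 302.9], [237.9, 302.7]]
```

View pics/t7.png

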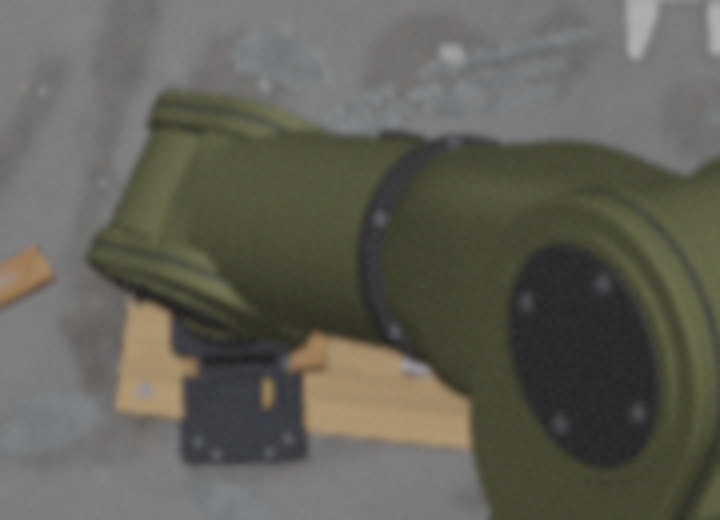

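```bash
python3 -m inch '0 25 0 0;0 50 0 0;0 70 0 0;0 84 0 0;0 84 0 0'; python3 -c "
from h import *
where()
d=r.snapshot('side');cv2.imwrite('pics/s8.png',cv2.resize(d['frame'][190:330,240:420,::-1],None,fx=4,fy=4,interpolation=2))
d=r.snapshot('wrist');cv2.imwrite('pics/w8.png',d['frame'][:,:,::-1])"
```

```text
clock: 8.85
tool_pos: [0.4626, 0.041, 0.0303]
eef_rot: [0.708, 0.0, -0.009, -0.706]
contact_force: [0.3, 0.0, 0.1]
opening: 0.802
t 8.85 jig [-74.8  96.5  30.3] tool x ang 7.9 down [-0.013 -0.003 -1.   ] Fjig [0.3 0.1 0.1] open 0.802 q [ 0.16  0.91 -0.57  2.15  1.21  0.47 -1.38]
```

View pics/s8.png

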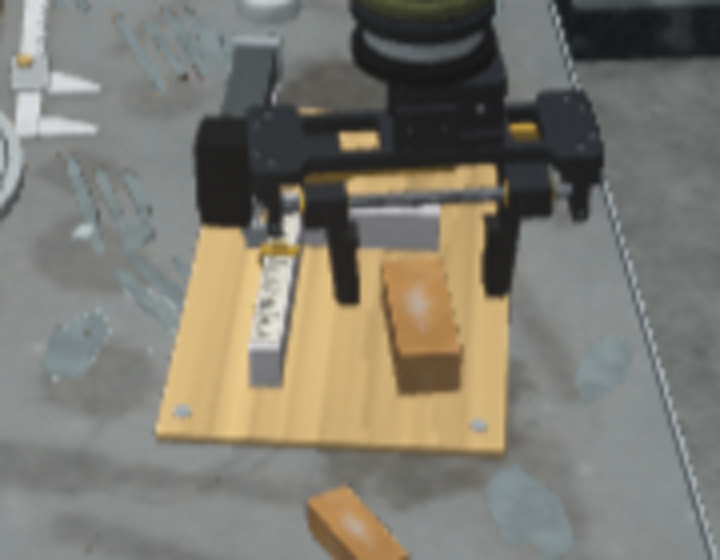

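View pics/w8.png

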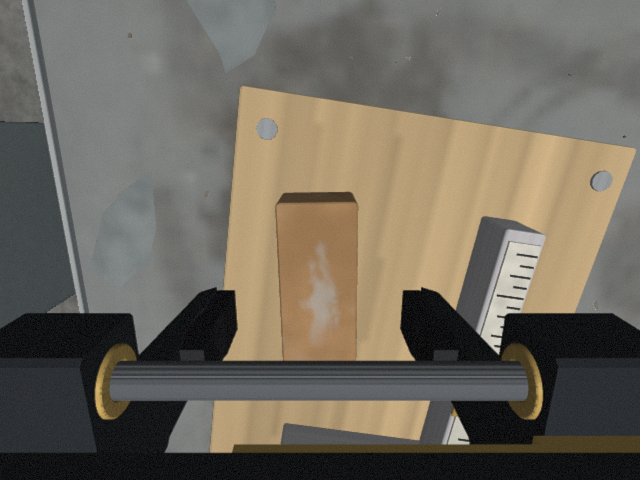

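```bash
python3 -c "
from h import *
p=np.load('jig.npy')
d=r.snapshot('side')
for z in(.022,.032,.042): print(z,[wj(p,onz(d,q,z))[0].round() for q in((326.2,265),(364.2,263.2))])"
python3 -m inch '0 8 0 0;0 14 0 0;0 14 0 0'; python3 -c "
from h import *
where()"
```

```text
0.022 [array([-29.,  73.,  22.]), array([-116.,   61.,   22.])]
0.032 [array([-30.,  87.,  32.]), array([-116.,   75.,   32.])]
0.042 [array([-31., 101.,  42.]), array([-116.,   89.,   42.])]
clock: 9.3
tool_pos: [0.4631, 0.041, 0.0175]
eef_rot: [0.708, 0.001, -0.008, -0.706]
contact_force: [0.1, -0.2, -0.2]
opening: 0.8
t 9.3 jig [-74.2  96.6  17.5] tool x ang 7.9 down [-0.01  -0.002 -1.   ] Fjig [ 0.1 -0.2 -0.2] open 0.8 q [ 0.14  0.93 -0.54  2.15  1.27  0.45 -1.43]
```

```bash
python3 -m inch '0 3 0 0;0 5 0 0;0 5 0 0'; python3 -c "
from h import *
where()"
```

```text
clock: 9.6
tool_pos: [0.463, 0.0411, 0.0124]
eef_rot: [0.708, 0.001, -0.008, -0.706]
contact_force: [0.0, -0.4, -0.6]
opening: 0.801
t 9.6 jig [-74.4  96.6  12.4] tool x ang 7.9 down [-0.01  -0.002 -1.   ] Fjig [ 0.1 -0.4 -0.6] open 0.801 q [ 0.13  0.94 -0.53  2.15  1.29  0.44 -1.45]
```

```bash
python3 -m inch '0 4 0 0;0 7 0 0;0 7 0 0'; python3 -m inch '0 0 0 0;0 0 0 0;0 0 0 0;0 0 0 0;0 0 0 0;0 0 0 0' -1 8; python3 -c "
from h import *
where()
d=r.snapshot('side');cv2.imwrite('pics/s9.png',cv2.resize(d['frame'][190:330,240:420,::-1],None,fx=4,fy=4,interpolation=2))"
```

```text
clock: 9.9
tool_pos: [0.4627, 0.041, 0.0051]
eef_rot: [0.708, 0.001, -0.009, -0.706]
contact_force: [-1.1, 0.2, 0.1]
opening: 0.796
clock: 10.5
tool_pos: [0.463, 0.0411, 0.0056]
eef_rot: [0.708, 0.001, -0.008, -0.706]
contact_force: [-0.3, 0.1, 0.7]
opening: 0.4
t 10.5 jig [-74.5  96.6   5.6] tool x ang 7.9 down [-0.01  -0.002 -1.   ] Fjig [-0.3  0.1  0.7] open 0.4 q [ 0.13  0.96 -0.52  2.15  1.33  0.43 -1.48]
```

View pics/s9.png

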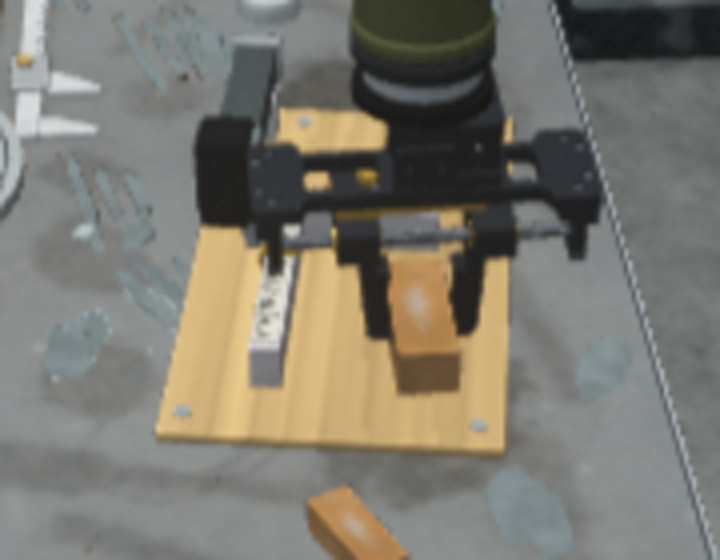

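```bash
python3 -c "
from h import *
plan([-42,76,5.5],0)"
```

```text
t 10.55 shift [ 29.3  -0.2 -24.9] rotvec [ 0.1  7.9 -0.6] F [-0.5 -1.   1. ] open 0.397
```

```bash
python3 -m inch '5 0 -4 1;10 0 -8 3;15 0 -12 4.5;20 0 -16 6;25 0 -20 7;29 0 -25 8;29 0 -25 8;29 0 -25 8'; python3 -c "
from h import *
where()
d=r.snapshot('side');cv2.imwrite('pics/s10.png',cv2.resize(d['frame'][190:330,240:420,::-1],None,fx=4,fy=4,interpolation=2))"
```

```text
clock: 11.35
tool_pos: [0.4937, 0.0162, 0.0055]
eef_rot: [0.706, -0.048, 0.042, -0.705]
contact_force: [0.8, 1.2, 4.4]
opening: 0.395
t 11.35 jig [-40.9  75.8   5.5] tool x ang -0.2 down [-0.008 -0.002 -1.   ] Fjig [0.7 1.3 4.4] open 0.395 q [ 0.19  0.97 -0.54  2.07  1.19  0.47 -1.41]
```

View pics/s10.png

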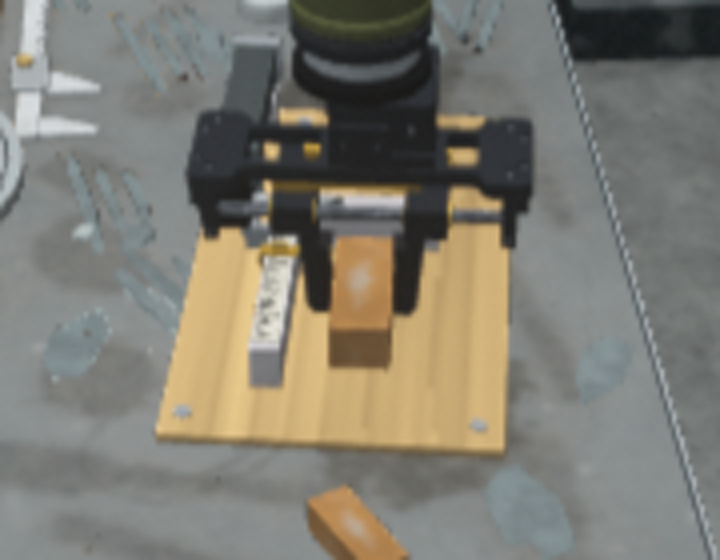

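```bash
python3 -m inch '0 0 0 0;0 0 0 0;0 -15 0 0;0 -35 0 0;0 -50 20 0;0 -50 50 0;0 -50 72 0;0 -50 72 0' -0.07; python3 -c "
from h import *
where()
p=np.load('jig.npy')
d=r.snapshot('side');cv2.imwrite('pics/s11.png',cv2.resize(d['frame'][190:330,240:420,::-1],None,fx=4,fy=4,interpolation=2))
"
```

```text
clock: 12.2
tool_pos: [0.5022, 0.0918, 0.0553]
eef_rot: [-0.706, 0.046, -0.04, 0.706]
contact_force: [-0.4, -0.1, 0.4]
opening: 0.462
t 12.2 jig [-41.9 151.8  55.3] tool x ang 0.2 down [-0.009  0.001 -1.   ] Fjig [-0.4 -0.2  0.4] open 0.462 q [ 0.11  0.9  -0.65  2.01  1.    0.59 -1.36]
```

View pics/s11.png

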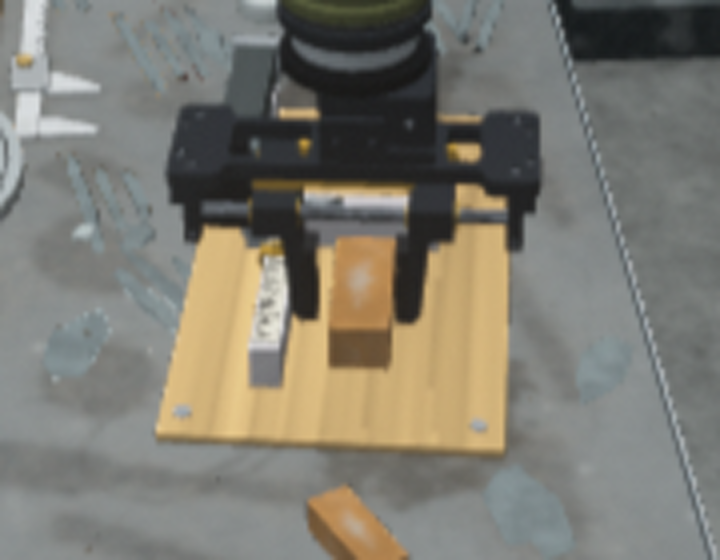

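```bash
python3 -m inch '0 10 0 0;0 20 0 0;0 35 0 0;0 48 0 0;0 48 -5 0;0 48 -12 0;0 48 -18 0;0 48 -24 0;0 48 -30 0' -1 10; python3 -c "
from h import *
where()
"
```

```text
clock: 13.15
tool_pos: [0.4977, 0.0574, 0.0075]
eef_rot: [0.707, -0.048, 0.041, -0.705]
contact_force: [-0.3, 0.2, 0.4]
opening: 0.007
t 13.15 jig [-42.  117.2   7.5] tool x ang -0.1 down [-0.01  -0.002 -1.   ] Fjig [-0.3  0.1  0.4] open 0.007 q [ 0.12  0.97 -0.54  2.05  1.15  0.48 -1.45]
```

```bash
python3 -m inch '0 0 -5 0;0 0 -10 0;0 0 -14 0;0 0 -16 0;0 0 -16 0' ; python3 -c "
from h import *
where()
d=r.snapshot('side');cv2.imwrite('pics/s12.png',cv2.resize(d['frame'][190:330,240:420,::-1],None,fx=4,fy=4,interpolation=2))
"
```

```text
clock: 13.65
tool_pos: [0.4957, 0.0422, 0.0072]
eef_rot: [0.707, -0.048, 0.041, -0.705]
contact_force: [0.6, 0.1, 0.8]
opening: 0.007
t 13.65 jig [-42.1 101.8   7.2] tool x ang -0.1 down [-0.01  -0.002 -1.   ] Fjig [0.6 0.2 0.8] open 0.007 q [ 0.14  0.97 -0.54  2.06  1.16  0.48 -1.43]
```

View pics/s12.png

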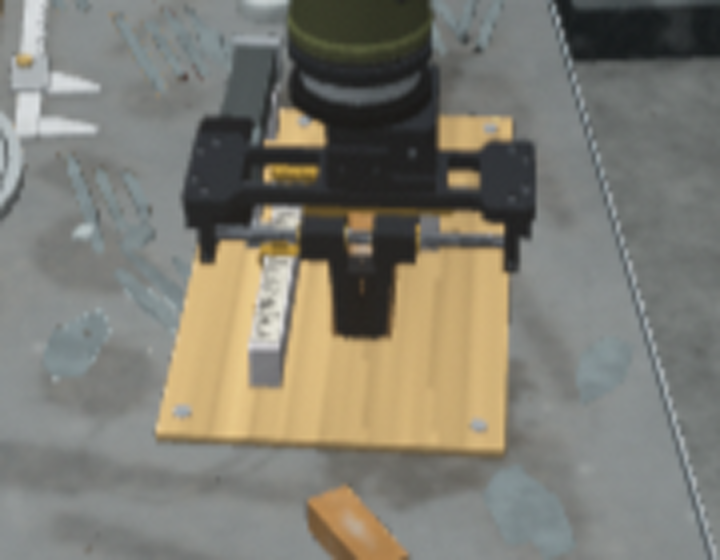

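Pushing works. Small steps until the fence answers.

```bash
python3 -m inch '0 0 -1.5 0;0 0 -3 0;0 0 -3 0'; python3 -c "
from h import *
where()
"
python3 -m inch '0 0 -1 0;0 0 -2 0;0 0 -2 0'; python3 -c "
from h import *
where()
"
```

```text
clock: 14.0
tool_pos: [0.4959, 0.0421, 0.0074]
eef_rot: [-0.705, 0.047, -0.041, 0.707]
contact_force: [1.4, 5.2, -1.0]
opening: 0.002
t 14.0 jig [-41.9 101.8   7.4] tool x ang 0.0 down [-0.009  0.003 -1.   ] Fjig [ 0.7  5.3 -1. ] open 0.002 q [ 0.15  0.97 -0.54  2.06  1.16  0.47 -1.43]
clock: 14.3
tool_pos: [0.496, 0.0422, 0.0076]
eef_rot: [-0.704, 0.047, -0.041, 0.708]
contact_force: [0.7, 8.5, -1.2]
opening: 0.009
t 14.3 jig [-41.8 101.8   7.6] tool x ang 0.1 down [-0.008  0.006 -1.   ] Fjig [-0.4  8.5 -1.2] open 0.009 q [ 0.15  0.96 -0.54  2.06  1.16  0.47 -1.43]
```

```bash
python3 -m inch '0 0 5 0;0 -30 8 0;0 -60 8 -8;-5 -70 0 -16;-10 -70 -10 -24;-15 -70 -20 -32;-20 -70 -30 -40;-25 -70 -40 -48;-30 -70 -50 -56;-34 -70 -56 -64'; python3 -c "
from h import *
where();plan([-78,46,70],90)
"
```

```text
clock: 15.3
tool_pos: [0.4536, -0.0161, 0.0772]
eef_rot: [-0.621, -0.333, 0.342, 0.622]
contact_force: [0.3, -0.4, -0.1]
opening: 0.006
t 15.3 jig [-76.6  38.7  77.2] tool x ang 64.2 down [-0.013 -0.005 -1.   ] Fjig [ 0.3 -0.4 -0.1] open 0.006 q [ 0.45  0.9  -0.88  2.16  1.17  0.71 -0.27]
t 15.3 shift [6.1 7.2 4.4] rotvec [ -0.6 -25.8  -0.5] F [ 0.3 -0.4 -0.1] open 0.006
```

```bash
python3 -m inch '6 7 6 -8;6 7 8 -16;6 7 8 -24;6 7 8 -25.5;6 7 8 -25.5' 0.0; python3 -c "
from h import *
where();plan([-78,46,10],90)
d=r.snapshot('side');cv2.imwrite('pics/s13.png',cv2.resize(d['frame'][190:330,240:420,::-1],None,fx=4,fy=4,interpolation=2))
d=r.snapshot('wrist');cv2.imwrite('pics/w13.png',d['frame'][:,:,::-1])
"
```

```text
clock: 15.8
tool_pos: [0.451, -0.0052, 0.0705]
eef_rot: [-0.532, -0.461, 0.468, 0.535]
contact_force: [1.1, -0.5, 0.1]
opening: 0.433
t 15.8 jig [-80.5  49.2  70.5] tool x ang 89.3 down [-0.011 -0.003 -1.   ] Fjig [ 1.1 -0.4  0.1] open 0.433 q [ 0.45  0.94 -0.93  2.17  1.23  0.76  0.09]
t 15.8 shift [-2.9 60.4 -3.2] rotvec [-0.6 -0.7 -0.3] F [ 1.1 -0.5  0.1] open 0.433
```

View pics/s13.png

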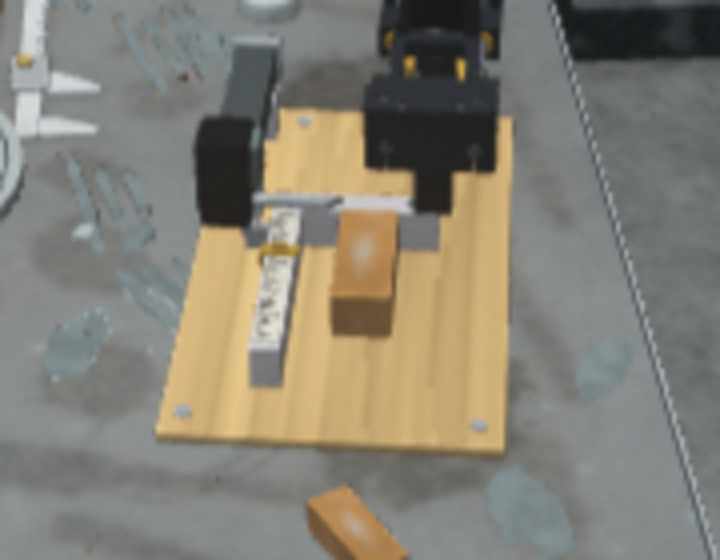

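View pics/w13.png

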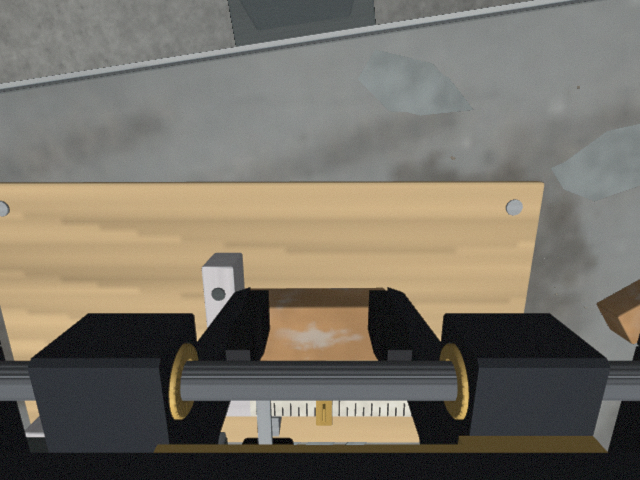

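```bash
python3 -m inch '-2 20 0 -0.7;-3 40 0 -0.7;-3 55 0 -0.7;-3 61 0 -0.7;-3 61 0 -0.7'; python3 -c "
from h import *
where()"
python3 -m inch '0 0 -5 0;0 0 -10 0;0 0 -15 0;0 0 -20 0;0 0 -25 0;0 0 -28 0;0 0 -28 0'; python3 -c "
from h import *
where()"
```

```text
clock: 16.4
tool_pos: [0.45, -0.0076, 0.0093]
eef_rot: [-0.528, -0.465, 0.472, 0.532]
contact_force: [-0.5, 0.4, 0.3]
opening: 0.5
t 16.4 jig [-81.2  46.7   9.3] tool x ang 90.1 down [-0.012 -0.002 -1.   ] Fjig [-0.6  0.3  0.3] open 0.5 q [ 0.41  1.05 -0.86  2.19  1.43  0.72 -0.06]
clock: 17.1
tool_pos: [0.4789, -0.011, 0.0095]
eef_rot: [-0.528, -0.465, 0.471, 0.532]
contact_force: [0.3, -1.1, -0.6]
opening: 0.502
t 17.1 jig [-52.1  46.9   9.5] tool x ang 90.1 down [-0.01  -0.002 -1.   ] Fjig [ 0.4 -1.  -0.6] open 0.502 q [ 0.42  1.06 -0.86  2.1   1.35  0.74  0.06]
```

```bash
python3 -m inch '0 0 -3 0;0 0 -5 0;0 0 -5 0'; python3 -c "
from h import *
where()"
python3 -m inch '0 0 -2 0;0 0 -3.5 0;0 0 -3.5 0'; python3 -c "
from h import *
where()"
```

```text
clock: 17.4
tool_pos: [0.4834, -0.0116, 0.0094]
eef_rot: [-0.528, -0.465, 0.471, 0.532]
contact_force: [-0.6, 0.9, -0.1]
opening: 0.502
t 17.4 jig [-47.6  46.9   9.4] tool x ang 90.1 down [-0.01  -0.002 -1.   ] Fjig [-0.7  0.8 -0.1] open 0.502 q [ 0.42  1.06 -0.86  2.09  1.34  0.74  0.08]
clock: 17.7
tool_pos: [0.4848, -0.0117, 0.0093]
eef_rot: [-0.527, -0.464, 0.472, 0.532]
contact_force: [-4.9, -0.1, 3.9]
opening: 0.5
t 17.7 jig [-46.2  47.    9.3] tool x ang 90.1 down [-0.013 -0.002 -1.   ] Fjig [-4.9 -0.7  3.9] open 0.5 q [ 0.42  1.06 -0.86  2.08  1.33  0.75  0.1 ]
```

```bash
python3 -m inch '0 0 -1.5 0;0 0 -3 0;0 0 -3 0;0 0 -3 0'; python3 -c "
from h import *
where()
d=r.snapshot('side');cv2.imwrite('pics/s14.png',cv2.resize(d['frame'][190:330,240:420,::-1],None,fx=4,fy=4,interpolation=2))
d=r.snapshot('wrist');cv2.imwrite('pics/w14.png',d['frame'][:,:,::-1])"
```

```text
clock: 18.1
tool_pos: [0.4848, -0.0117, 0.0093]
eef_rot: [-0.526, -0.463, 0.474, 0.533]
contact_force: [-11.0, 2.5, 8.3]
opening: 0.503
t 18.1 jig [-46.2  46.9   9.3] tool x ang 90.2 down [-0.018 -0.002 -1.   ] Fjig [-11.2   1.1   8.3] open 0.503 q [ 0.43  1.06 -0.86  2.08  1.32  0.75  0.11]
```

View pics/s14.png

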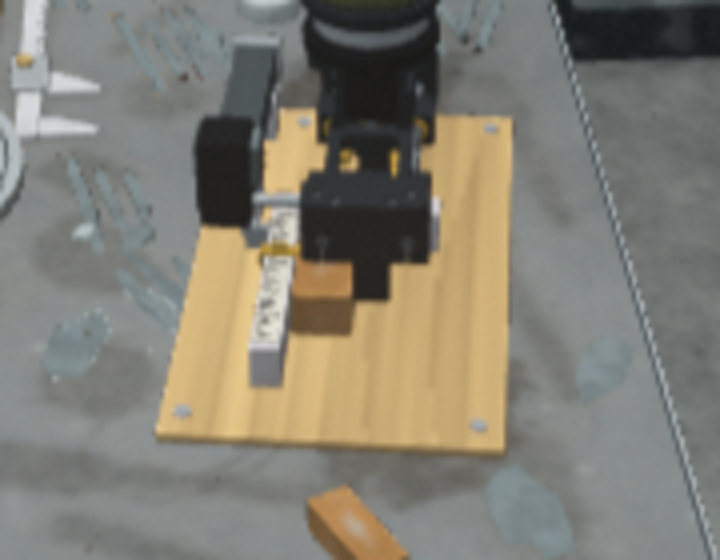

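View pics/w14.png

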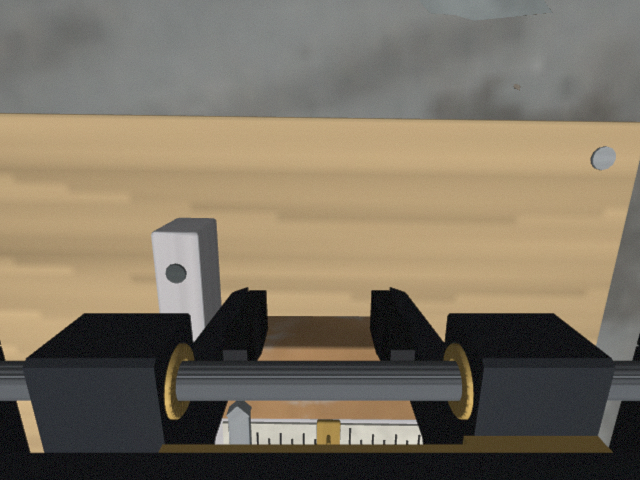

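```bash
python3 -m inch '0 0 8 0;0 0 20 0;0 -30 25 0;0 -70 25 0;0 -110 25 8;20 -120 20 16;40 -120 10 24;60 -120 0 32;80 -120 -10 40;90 -120 -10 48' -1; python3 -c "
from h import *
where();plan([-24,125,110],0)
p=np.load('jig.npy')
d=r.snapshot('wrist');cv2.imwrite('pics/w15.png',d['frame'][:,:,::-1])
d=r.snapshot('side');cv2.imwrite('pics/s15.png',cv2.resize(d['frame'][190:330,240:420,::-1],None,fx=4,fy=4,interpolation=2))"
```

```text
clock: 19.2
tool_pos: [0.5139, 0.0782, 0.1293]
eef_rot: [-0.674, -0.208, 0.213, 0.676]
contact_force: [-0.5, -0.8, 0.0]
opening: 0.01
t 19.2 jig [-28.6 139.8 129.3] tool x ang 41.8 down [-0.008  0.    -1.   ] Fjig [-0.4 -0.9  0. ] open 0.01 q [ 0.24  0.82 -0.83  1.94  0.86  0.78 -0.48]
t 19.2 shift [ -6.4  19.3 -14.2] rotvec [-0.1 41.8 -0.4] F [-0.5 -0.8  0. ] open 0.01
```

View pics/w15.png

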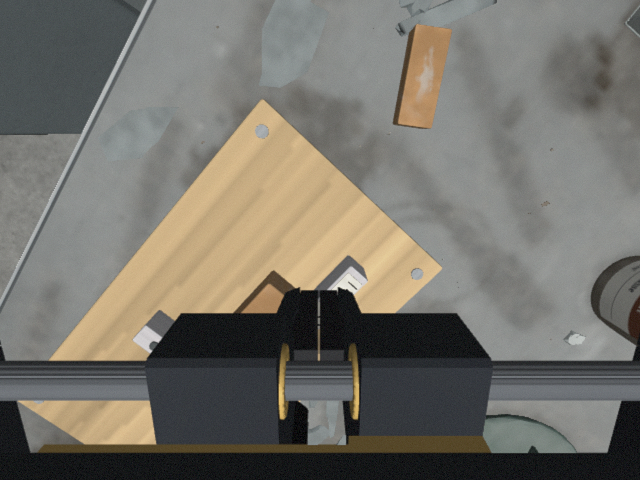

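View pics/s15.png

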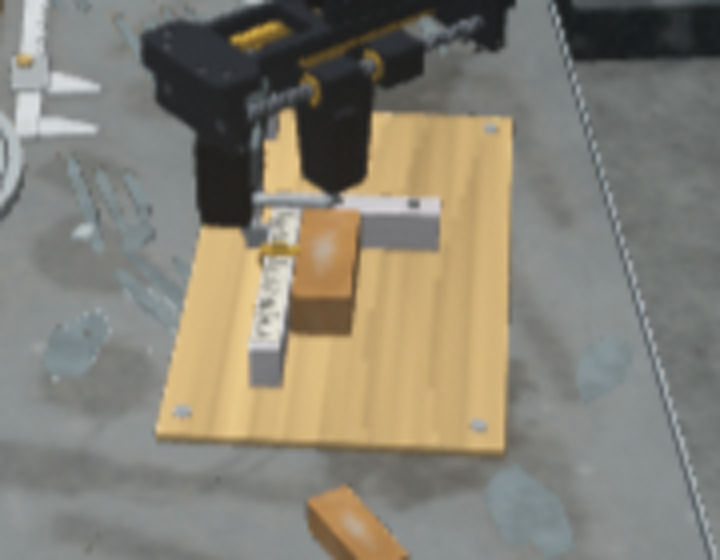

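```bash
python3 -m inch '-3 10 -7 8;-6 20 -14 16;-6 20 -14 24;-6 20 -14 32;-6 20 -14 40;-6 20 -14 41.8;-6 20 -14 41.8'; python3 -c "
from h import *
where();plan([-24,122,9],0)"
```

```text
clock: 20.0
tool_pos: [0.5145, 0.0603, 0.1089]
eef_rot: [0.707, -0.045, 0.037, -0.705]
contact_force: [-0.5, 0.5, 0.4]
opening: 0.001
t 20.0 jig [-25.7 122.1 108.9] tool x ang 0.5 down [-0.011 -0.003 -1.   ] Fjig [-0.5  0.4  0.4] open 0.001 q [ 0.16  0.8  -0.62  1.96  0.76  0.64 -1.07]
t 20.0 shift [ 2.7 99.9  0.3] rotvec [ 0.2  0.5 -0.6] F [-0.5  0.5  0.4] open 0.001
```

```bash
python3 -m inch '1 30 0 0.3;2 60 0 0.3;2 85 0 0.3;2 99 0 0.3;2 99 -8 0.3;2 99 -14 0.3;2 99 -19 0.3;2 99 -22 0.3;2 99 -22 0.3'; python3 -c "
from h import *
where()"
```

```text
clock: 20.9
tool_pos: [0.5138, 0.0397, 0.0108]
eef_rot: [0.706, -0.047, 0.041, -0.706]
contact_force: [0.7, 2.9, 0.5]
opening: 0.007
t 20.9 jig [-23.8 101.6  10.8] tool x ang 0.1 down [-0.008  0.    -1.   ] Fjig [0.3 3.  0.5] open 0.007 q [ 0.09  0.94 -0.43  2.01  0.98  0.42 -1.23]
```

```bash
python3 -m inch '0 0 -1.5 0;0 0 -1.5 0;0 0 4 0;0 -30 12 0;0 -70 20 0;0 -110 20 0;0 -140 20 0;0 -150 20 0;0 -150 20 0'; python3 -c "
from h import *
where();plan([43.5,16,160],0)
d=r.snapshot('wrist');cv2.imwrite('pics/w16.png',d['frame'][:,:,::-1]);p=np.load('jig.npy')
print([(x['p'],wj(p,onz(d,x['centre'][::-1],.008))[0].round(1)) for x in r.tip_of('wrist','offcut')])
d=r.snapshot('side');cv2.imwrite('pics/s16.png',cv2.resize(d['frame'][190:330,240:420,::-1],None,fx=4,fy=4,interpolation=2))"
```

```text
clock: 21.8
tool_pos: [0.5175, 0.0582, 0.1607]
eef_rot: [0.707, -0.047, 0.041, -0.704]
contact_force: [0.8, 0.2, -1.0]
opening: 0.005
t 21.8 jig [-22.5 120.4 160.7] tool x ang -0.0 down [-0.009 -0.003 -1.   ] Fjig [ 0.8  0.3 -1. ] open 0.005 q [ 0.21  0.73 -0.69  1.92  0.67  0.75 -1.  ]
t 21.8 shift [  66.     0.6 -104.4] rotvec [ 0.2 -0.  -0.5] F [ 0.8  0.2 -1. ] open 0.005
[(0.8, array([-19.4,  44.7,   8. ])), (0.59, array([-43.6, 263.9,   8. ]))]
```

View pics/s16.png

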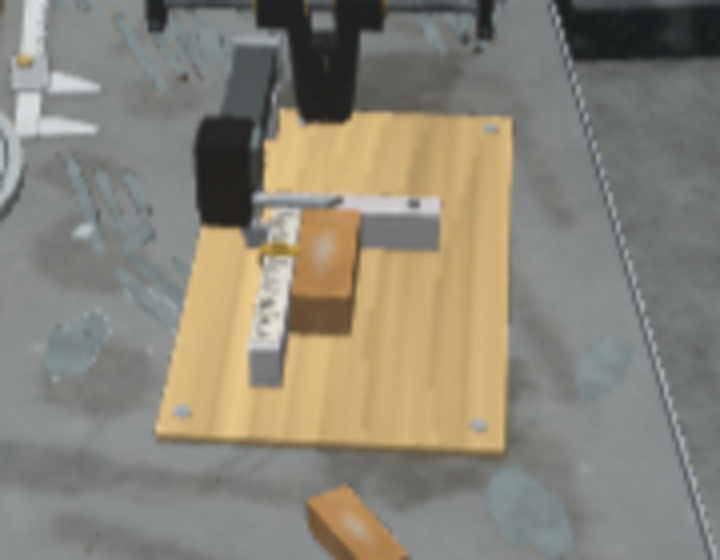

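View pics/w16.png

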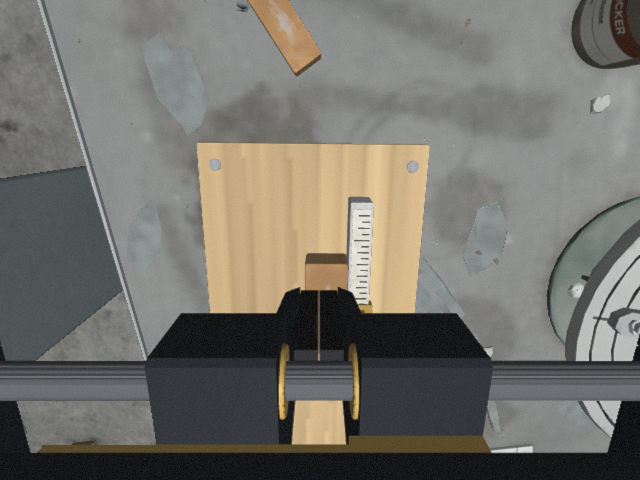

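```bash
python3 -m inch '15 0 -20 0;30 0 -45 0;45 0 -70 0;60 0 -95 0;66 0 -104 0;66 0 -104 0' 0.6; python3 -c "
from h import *
where();plan([43.5,16,100],0)
p=np.load('jig.npy')
d=r.snapshot('side');cv2.imwrite('pics/s17.png',cv2.resize(d['frame'][120:300,220:420,::-1],None,fx=4,fy=4,interpolation=2)[:600])
s=r.get_state();A=Ro.from_quat(s['eef_rot']).as_matrix()
print(proj(d,s['tool_pos']+np.array([[0,-.011,0]])@A.T),proj(d,jw(p,[[43.5,16,100]])))
d=r.snapshot('wrist');cv2.imwrite('pics/w17.png',d['frame'][:,:,::-1])
for c in('side','wrist'): print([(x['p'],x['centre']) for x in r.tip_of(c,'gauge_head')])"
```

```text
clock: 22.55
tool_pos: [0.5691, -0.054, 0.158]
eef_rot: [0.707, -0.05, 0.041, -0.705]
contact_force: [-0.3, -0.1, -0.3]
opening: 0.525
t 22.55 jig [ 42.8  15.6 158. ] tool x ang -0.1 down [-0.013 -0.002 -1.   ] Fjig [-0.3 -0.1 -0.3] open 0.525 q [ 0.41  0.79 -0.71  1.77  0.66  0.85 -0.74]
t 22.55 shift [ 1.5 58.   0.6] rotvec [ 0.2 -0.1 -0.7] F [-0.3 -0.1 -0.3] open 0.525
[[295.96294758 196.02397403]] [[296.38015047 222.02599983]]
[(0.89, [227.6, 295.7])]
[(0.58, [246.2, 322.6])]
```

View pics/s17.png

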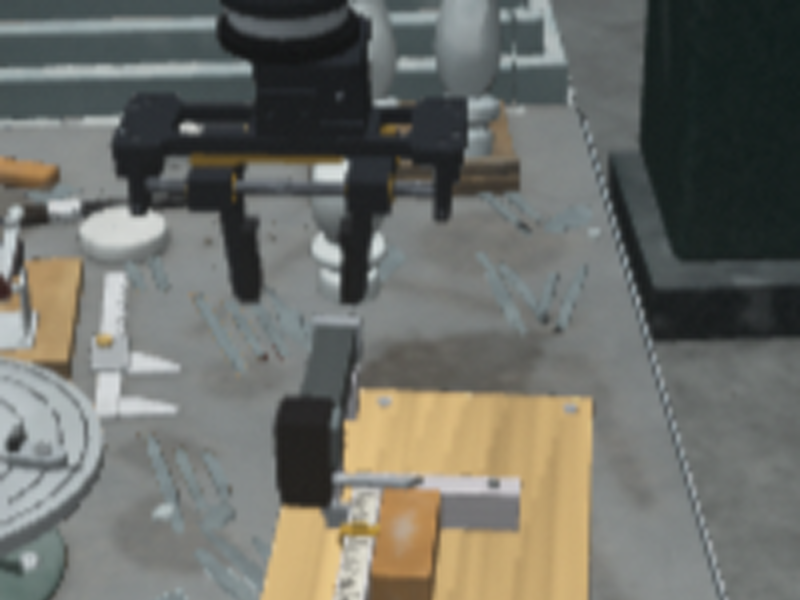

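View pics/w17.png

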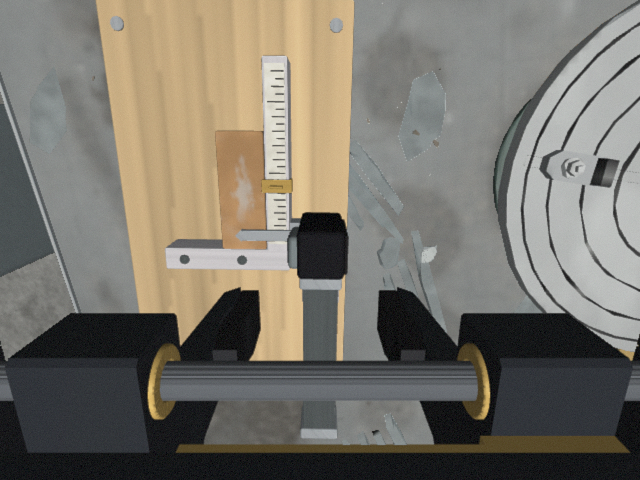

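```bash
python3 -c "
from h import *
p=np.load('jig.npy');d=r.snapshot('wrist')
print(wj(p,[onz(d,q,.1) for q in((300,270),(348,270),(303,215),(342,215))]).round(1))
where()
d=r.snapshot('side')
print(wj(p,[onz(d,q,.1) for q in((277/4+220,400/4+120),(334/4+220,400/4+120))]).round(1))
im=d['frame'][:,:,::-1]
"
```

```text
[[ 30.6   7.9 100. ]
 [ 60.7   8.1 100. ]
 [ 32.8  43.1 100. ]
 [ 56.2  43.2 100. ]]
t 22.8 jig [ 42.2  19.  159.6] tool x ang 0.2 down [-0.011 -0.001 -1.   ] Fjig [-0.4  0.5  0.4] open 0.752 q [ 0.41  0.79 -0.71  1.77  0.66  0.85 -0.74]
[[ 61.1   8.  100. ]
 [ 27.9   5.9 100. ]]
```

```bash
python3 -m inch '2 25 -2 0;2.5 45 -2.5 0;2.5 65 -2.5 0;2.5 80 -2.5 0;2.5 90 -2.5 0;2.5 90 -2.5 0'; python3 -c "
from h import *
where()
p=np.load('jig.npy')
d=r.snapshot('side');cv2.imwrite('pics/s18.png',cv2.resize(d['frame'][150:290,240:420,::-1],None,fx=4,fy=4,interpolation=2)[:600])
d=r.snapshot('wrist');cv2.imwrite('pics/w18.png',d['frame'][:,:,::-1])"
```

```text
clock: 23.45
tool_pos: [0.5701, -0.0552, 0.0686]
eef_rot: [0.707, -0.048, 0.039, -0.705]
contact_force: [-0.3, -0.3, 0.1]
opening: 0.799
t 23.45 jig [43.8 14.5 68.6] tool x ang 0.1 down [-0.012 -0.002 -1.   ] Fjig [-0.2 -0.3  0.1] open 0.799 q [ 0.36  0.91 -0.61  1.82  0.8   0.69 -0.84]
```

View pics/s18.png

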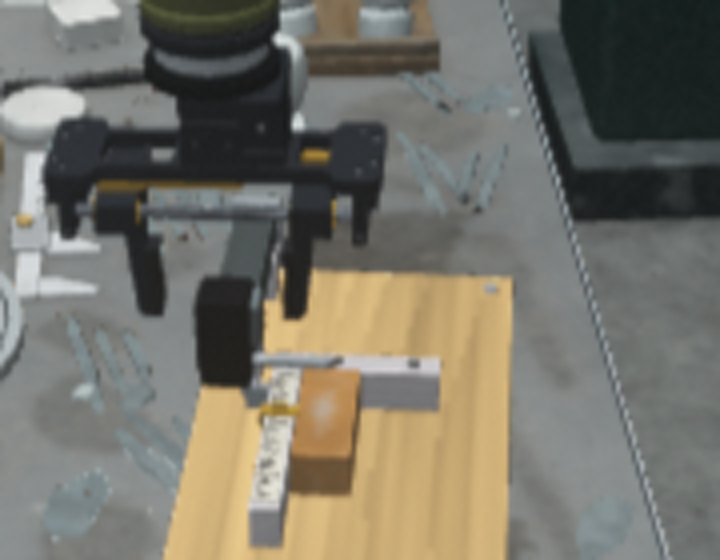

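View pics/w18.png

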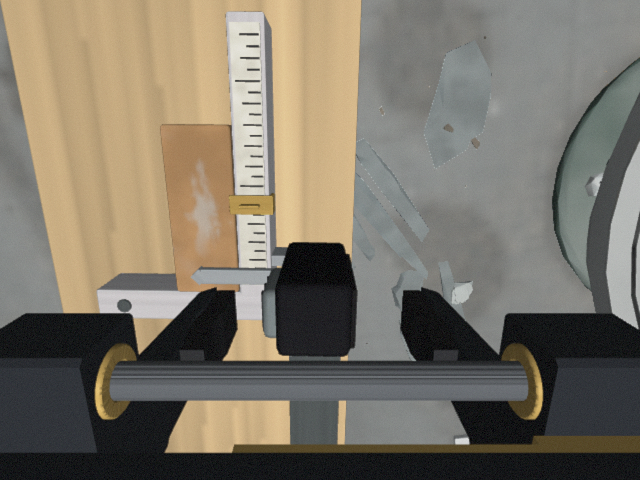

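```bash
python3 -c "
from h import *
p=np.load('jig.npy');d=r.snapshot('side')
for z in(60,65,70,75,80,85,100): print(z,proj(d,jw(p,[[5,24,z],[80,24,z],[45,32,z]])).round(1).tolist())"
```

```text
60 [[312.9, 238.9], [281.0, 237.8], [295.5, 240.2]]
65 [[312.8, 237.1], [281.0, 236.0], [295.4, 238.4]]
70 [[312.8, 235.3], [280.9, 234.2], [295.4, 236.6]]
75 [[312.8, 233.5], [280.8, 232.4], [295.3, 234.8]]
80 [[312.8, 231.7], [280.7, 230.6], [295.2, 233.0]]
85 [[312.7, 229.9], [280.6, 228.8], [295.2, 231.2]]
100 [[312.6, 224.4], [280.3, 223.3], [295.0, 225.6]]
```

```bash
python3 -m inch '0.5 3 1 0;0.5 6 1 0;0.5 6 1 0'; python3 -c "
from h import *
where()"
```

```text
clock: 23.9
tool_pos: [0.5713, -0.0546, 0.0634]
eef_rot: [0.707, -0.048, 0.04, -0.705]
contact_force: [0.0, 0.2, -0.5]
opening: 0.799
t 23.9 jig [45.  15.2 63.4] tool x ang 0.0 down [-0.011 -0.002 -1.   ] Fjig [-0.   0.2 -0.5] open 0.799 q [ 0.35  0.92 -0.6   1.82  0.8   0.68 -0.85]
```

```bash
python3 -m inch '0 4 0.5 0;0 7 0.5 0;0 7 0.5 0'; python3 -m inch '0 0 0 0;0 0 0 0;0 0 0 0;0 0 0 0;0 0 0 0;0 0 0 0;0 0 0 0' -1 20; python3 -c "
from h import *
where()
d=r.snapshot('side');cv2.imwrite('pics/s19.png',cv2.resize(d['frame'][150:290,240:420,::-1],None,fx=4,fy=4,interpolation=2)[:600])
d=r.snapshot('wrist');cv2.imwrite('pics/w19.png',d['frame'][:,:,::-1])"
```

```text
clock: 24.2
tool_pos: [0.571, -0.0541, 0.056]
eef_rot: [0.707, -0.048, 0.04, -0.705]
contact_force: [-0.0, 0.7, -0.5]
opening: 0.799
clock: 24.9
tool_pos: [0.5688, -0.0538, 0.0565]
eef_rot: [0.707, -0.049, 0.039, -0.705]
contact_force: [-6.9, 0.5, 4.4]
opening: 0.338
t 24.9 jig [42.4 15.7 56.5] tool x ang 0.0 down [-0.015 -0.002 -1.   ] Fjig [-6.9 -0.4  4.4] open 0.338 q [ 0.35  0.93 -0.59  1.82  0.81  0.67 -0.86]
```

View pics/s19.png

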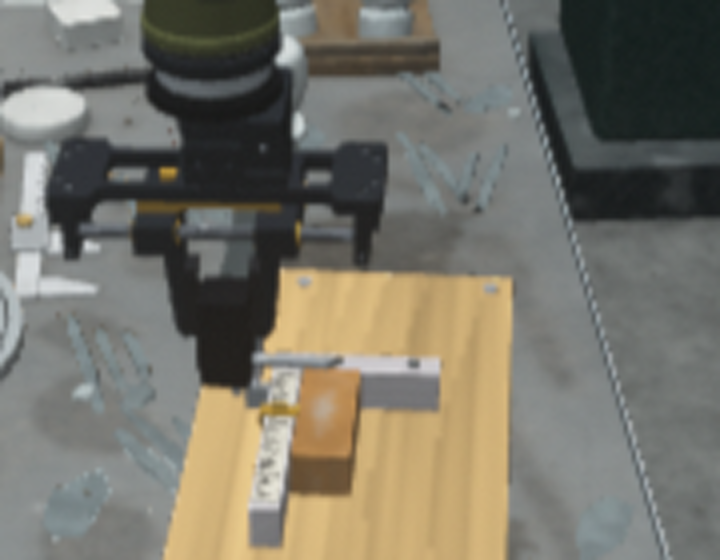

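View pics/w19.png

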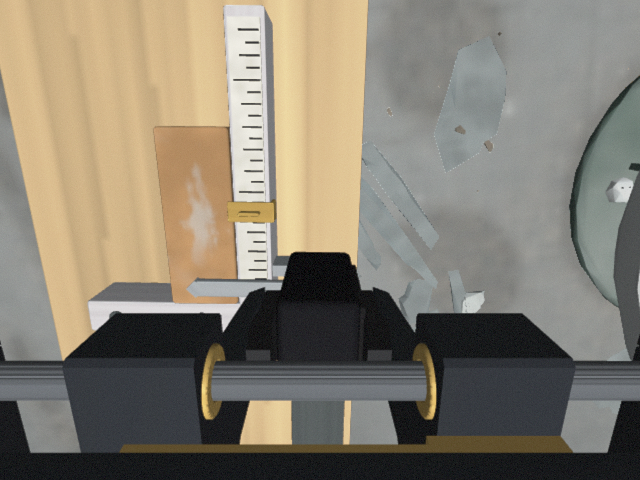

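```bash
python3 -m inch '-1 0 0 0;-2.5 0 0 0;-2.5 0 0 0;-2.5 0 0 0' -1 30; python3 -c "
from h import *
where()
p=np.load('jig.npy');d=r.snapshot('wrist')
cv2.imwrite('pics/w20.png',cv2.resize(d['frame'][180:310,170:300,::-1],None,fx=4.5,fy=4.5,interpolation=2))
for n,z in(('pointer',.049),('rider_mark',.0455)):
  for x in r.tip_of('wrist',n)[:2]: print(n,round(x['p'],2),x['centre'],wj(p,onz(d,x['centre'][::-1],z))[0].round(1))"
```

```text
clock: 25.4
tool_pos: [0.5689, -0.0538, 0.0565]
eef_rot: [0.707, -0.048, 0.04, -0.705]
contact_force: [-1.7, 0.8, 1.6]
opening: 0.338
t 25.4 jig [42.5 15.7 56.5] tool x ang 0.0 down [-0.011 -0.002 -1.   ] Fjig [-1.8  0.6  1.6] open 0.338 q [ 0.35  0.93 -0.59  1.83  0.82  0.66 -0.86]
pointer 0.65 [284.6, 246.5] [ 8.1 16.4 49. ]
rider_mark 0.98 [215.1, 247.1] [ 9.5 50.2 45.5]
```

View pics/w20.png

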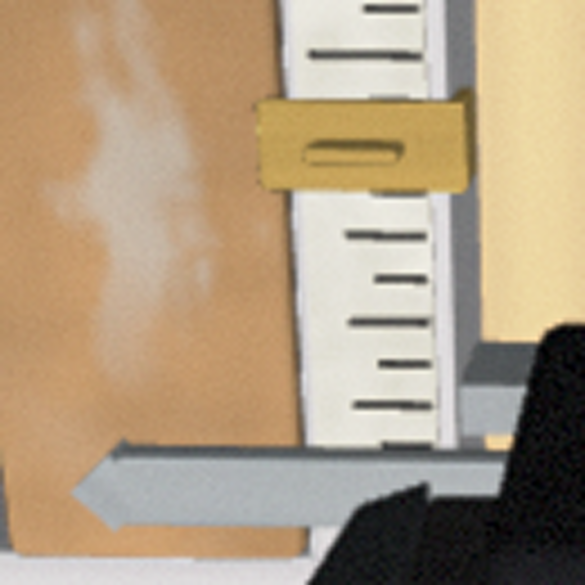

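```bash
python3 -m inch '0 0 2 0;0 0 5 0;0 0 9 0;0 0 13 0;0 0 17 0;0 0 21 0;0 0 25 0;0 0 29 0;0 0 32 0;0 0 32 0'; python3 -c "
from h import *
where()
p=np.load('jig.npy');d=r.snapshot('wrist')
cv2.imwrite('pics/w21.png',d['frame'][:,:,::-1])
for n,z in(('pointer',.049),('rider_mark',.0455)):
  for x in r.tip_of('wrist',n)[:2]: print(n,round(x['p'],2),x['centre'],wj(p,onz(d,x['centre'][::-1],z))[0].round(1))
d=r.snapshot('side');cv2.imwrite('pics/s21.png',cv2.resize(d['frame'][190:290,260:390,::-1],None,fx=6,fy=6,interpolation=2)[:600])
"
```

```text
clock: 26.55
tool_pos: [0.5733, -0.0212, 0.0565]
eef_rot: [0.706, -0.047, 0.04, -0.705]
contact_force: [1.1, -3.8, 0.5]
opening: 0.338
t 26.55 jig [42.8 48.6 56.5] tool x ang 0.1 down [-0.01  -0.001 -1.   ] Fjig [ 1.6 -3.7  0.5] open 0.338 q [ 0.29  0.93 -0.59  1.82  0.81  0.66 -0.91]
pointer 0.82 [283.0, 248.7] [ 9.6 50.2 49. ]
pointer 0.34 [316.4, 318.4] [43.4 32.4 49. ]
rider_mark 0.62 [277.7, 249.3] [ 9.3 51.5 45.5]
```

View pics/w21.png

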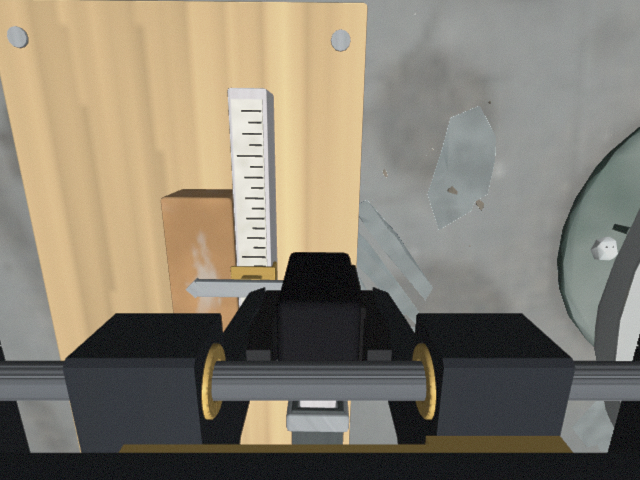

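View pics/s21.png

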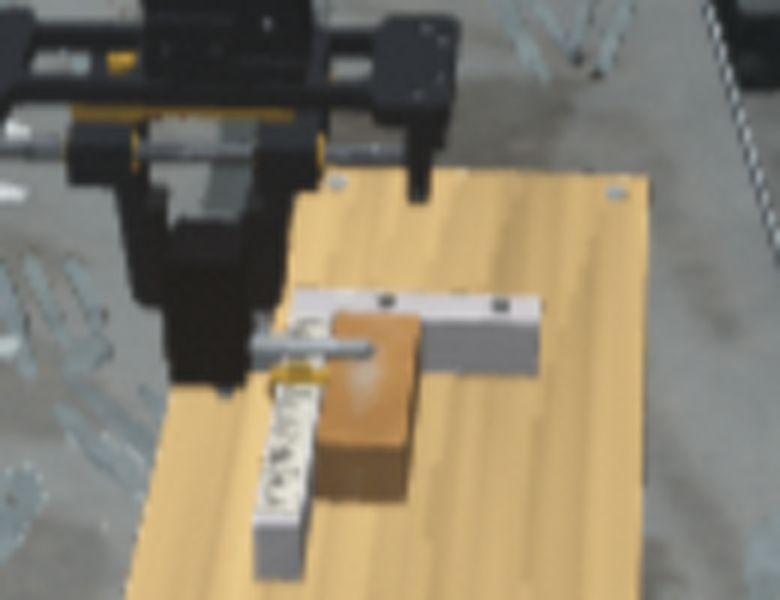

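```bash
cat > m.py <<'E'
from h import *
import sys
p=np.load('jig.npy');d=r.snapshot('wrist')
cv2.imwrite(sys.argv[1],cv2.resize(d['frame'][230:310,170:300,::-1],None,fx=6,fy=6,interpolation=2))
np.savez('v.npz',R=d['R'],t=d['t'],K=d['intrinsics']);where()
E
python3 m.py pics/w22.png; python3 -c "
from h import *
p=np.load('jig.npy');d=dict(r.snapshot('wrist'))
# reconstruct w20 camera: shift by tool motion
dW=np.array([0.5689,-0.0538,0.0565])-r.get_state()['tool_pos']
e=dict(d);e['t']=np.array(d['t'])-np.array(d['R'])@dW
f=lambda c,r,z: wj(p,onz(e,(170+c/4.5-.4,180+r/4.5-.4),z))[0].round(2)
print('bar top far',f(200,462,.054),'near',f(200,522,.054),'rib',f(353,152,.0455),'rider far',f(365,100,.044),'near',f(365,190,.044))
print('ticks',[f(415,q,.036)[1] for q in(405,363,321,278,235,53)], 'short fence near edge',f(150,553,.036))
"
```

```text
t 26.8 jig [42.8 47.7 56.5] tool x ang 0.0 down [-0.01  -0.002 -1.   ] Fjig [-0.1 -2.4 -0.1] open 0.337 q [ 0.29  0.93 -0.59  1.82  0.81  0.66 -0.91]
bar top far [-6.01 19.71 54.  ] near [-6.55 12.86 54.  ] rib [10.08 51.02 45.5 ] rider far [11.33 56.22 44.  ] near [10.84 46.6  44.  ]
ticks [np.float64(19.34), np.float64(24.44), np.float64(29.47), np.float64(34.54), np.float64(39.54), np.float64(59.88)] short fence near edge [-18.39   0.55  36.  ]
```

View pics/w22.png

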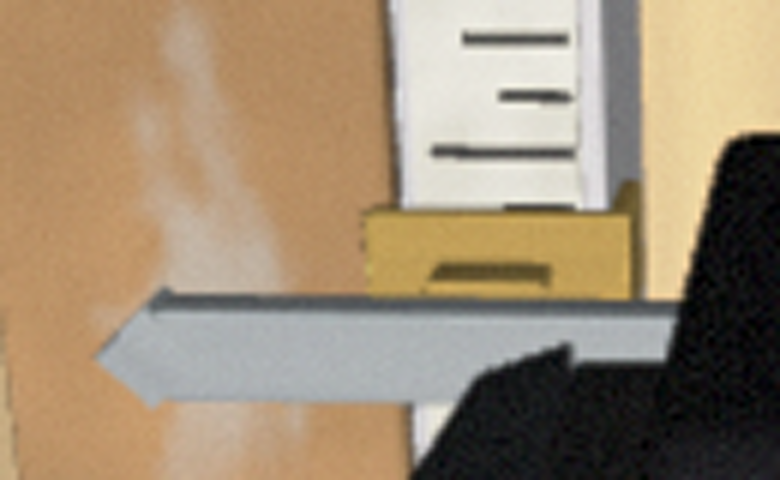

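```bash
python3 -c "
from h import *
p=np.load('jig.npy');v=np.load('v.npz');e=dict(R=v['R'],t=v['t'],intrinsics=v['K'])
f=lambda c,r,z: wj(p,onz(e,(170+c/6-.4,230+r/6-.4),z))[0].round(2)
print('bar far bot',f(300,295,.049),'far top',f(300,311,.054),'near top',f(300,402,.054),'rib face bot',f(490,263,.0435),'rib top far',f(490,283,.0455),'rider far',f(490,210,.0435))
print('ticks',[f(570,q,.036) for q in(208,152,96,39)])
im=cv2.imread('pics/w19.png');cv2.imwrite('pics/rib.png',cv2.resize(im[195:230,220:285],None,fx=12,fy=12,interpolation=2))
"
```

```text
bar far bot [-4.46 51.51 49.  ] far top [-3.1 52.2 54. ] near top [-3.68 44.42 54.  ] rib face bot [ 9.94 52.19 43.5 ] rib top far [10.25 51.21 45.5 ] rider far [10.17 56.86 43.5 ]
ticks [array([15.57, 54.33, 36.  ]), array([15.77, 59.4 , 36.  ]), array([15.97, 64.38, 36.  ]), array([16.17, 69.38, 36.  ])]
```

View pics/rib.png

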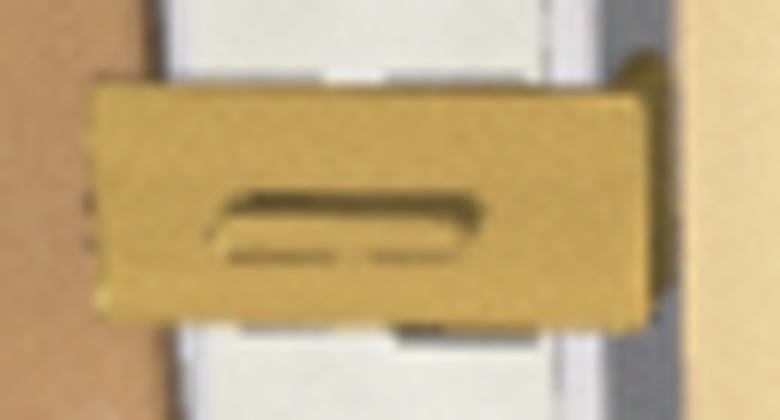

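```bash
python3 -m inch '0 0 1 0;0 0 2.4 0;0 0 2.4 0;0 0 2.4 0;0 0 2.4 0'; python3 m.py pics/w23.png; python3 -c "
from h import *
p=np.load('jig.npy');d=r.snapshot('side');cv2.imwrite('pics/s23.png',cv2.resize(d['frame'][235:265,290:350,::-1],None,fx=12,fy=12,interpolation=2))
K=lambda P:((proj(d,jw(p,P))-[290,235]+.46)*12).round().tolist()
print(K([[10,50.5,45.5],[10,50.5,49],[-20,50.5,54],[-20,50.5,49]]))"
```

```text
clock: 27.35
tool_pos: [0.5735, -0.0195, 0.0565]
eef_rot: [0.707, -0.047, 0.041, -0.705]
contact_force: [2.0, -4.6, -0.1]
opening: 0.334
t 27.4 jig [42.8 50.3 56.5] tool x ang 0.0 down [-0.01  -0.002 -1.   ] Fjig [ 1.5 -3.2 -0.3] open 0.338 q [ 0.29  0.93 -0.59  1.82  0.81  0.66 -0.92]
[[244.0, 190.0], [243.0, 175.0], [399.0, 159.0], [399.0, 180.0]]
```

View pics/w23.png

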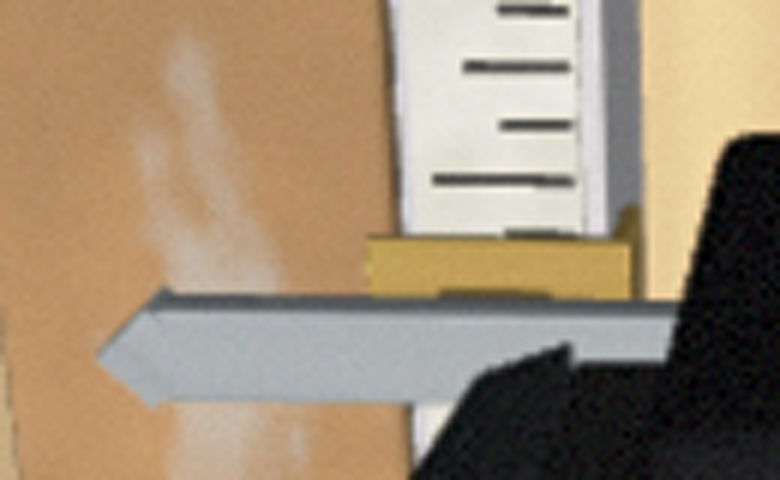

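View pics/s23.png

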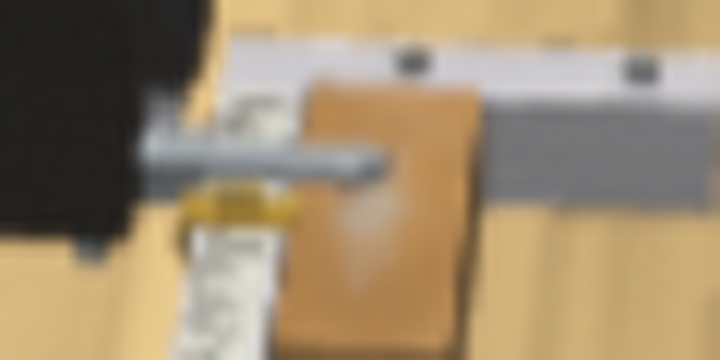

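```bash
python3 -c "
from h import *
p=np.load('jig.npy');v=np.load('v.npz');e=dict(R=v['R'],t=v['t'],intrinsics=v['K'])
f=lambda c,r,z: wj(p,onz(e,(170+c/6-.4,230+r/6-.4),z))[0]
g=lambda P:((proj(e,jw(p,P))+.4-[170,230])*6).round(1)
y=[f(300,296,.049)[1]-4,f(300,311,.054)[1]-4,f(300,402,.054)[1]+4];print(np.round(y,2))
for yb in(50,50.5,51): print(yb,g([[10,yb,45.5],[10,yb+5,43.5],[10,yb+5,45]]).tolist())
print('rib',f(490,320.7,.0455),'rider far',f(490,237,.0435),f(490,237,.044))
print('ticks',[f(570,q,.036)[1].round(2) for q in(233,180,124,67,10)])
"
```

```text
[49.89 50.66 50.88]
50 [[489.1, 324.5], [490.4, 259.1], [487.1, 265.7]]
50.5 [[488.8, 318.8], [490.1, 253.4], [486.8, 260.0]]
51 [[488.5, 313.2], [489.8, 247.7], [486.5, 254.3]]
rib [10.09436085 50.33467051 45.5       ] rider far [10.06622093 56.94804494 43.5       ] [10.16571907 57.13714684 44.        ]
ticks [np.float64(54.51), np.float64(59.33), np.float64(64.36), np.float64(69.4), np.float64(74.36)]
```

```bash
python3 -m inch '0 0 0 0;0 0 0 0;0 0 0 0'; python3 -c "
from h import *
where()
p=np.load('jig.npy')
d=r.snapshot('wrist');cv2.imwrite('pics/w24.png',d['frame'][:,:,::-1])
for n,z in(('pointer',.049),('rider_mark',.0455),('offcut',.008)):
  for x in r.tip_of('wrist',n)[:1]: print(n,round(x['p'],2),x['centre'],wj(p,onz(d,x['centre'][::-1],z))[0].round(1))
for c in('side','top'):
  d=r.snapshot(c)
  for n,z in(('spindle_piece',0),('jar',0),('scraper',0),('offcut',.008),('pointer',.049),('rider_mark',.0455)):
    for x in r.tip_of(c,n)[:2]: print(c,n,round(x['p'],2),wj(p,onz(d,x['centre'][::-1],z))[0].round(1))
where()
"
```

```text
clock: 27.75
tool_pos: [0.5735, -0.0195, 0.0565]
eef_rot: [0.707, -0.047, 0.041, -0.705]
contact_force: [2.1, -2.8, -0.4]
opening: 0.335
t 27.75 jig [42.8 50.3 56.5] tool x ang 0.0 down [-0.01  -0.002 -1.   ] Fjig [ 2.4 -2.5 -0.4] open 0.335 q [ 0.29  0.93 -0.59  1.82  0.81  0.66 -0.92]
pointer 0.72 [283.8, 250.6] [10.4 51.4 49. ]
rider_mark 0.84 [281.8, 250.8] [ 9.9 51.  45.5]
offcut 0.7 [267.3, 215.5] [-18.3  44.6   8. ]
side spindle_piece 0.67 [  49.2 -304.4    0. ]
side jar 0.77 [-40.  428.3   0. ]
side scraper 0.89 [-133.2  460.9    0. ]
side offcut 0.84 [-47.2 268.5   8. ]
side offcut 0.83 [-12.3  35.9   8. ]
side pointer 0.98 [11.3 56.8 49. ]
side pointer 0.74 [-134.7  493.    49. ]
side rider_mark 0.38 [15.9 45.3 45.5]
top spindle_piece 0.78 [  51.9 -314.2    0. ]
top jar 0.61 [-44.6 436.5   0. ]
top scraper 0.7 [-132.1  460.     0. ]
top offcut 0.66 [-20.5  53.3   8. ]
top offcut 0.5 [-44.2 265.3   8. ]
t 28.65 jig [42.8 50.2 56.5] tool x ang 0.0 down [-0.01  -0.002 -1.   ] Fjig [ 4.1 -2.9 -1.3] open 0.336 q [ 0.29  0.93 -0.59  1.82  0.81  0.66 -0.92]
```

View pics/w24.png

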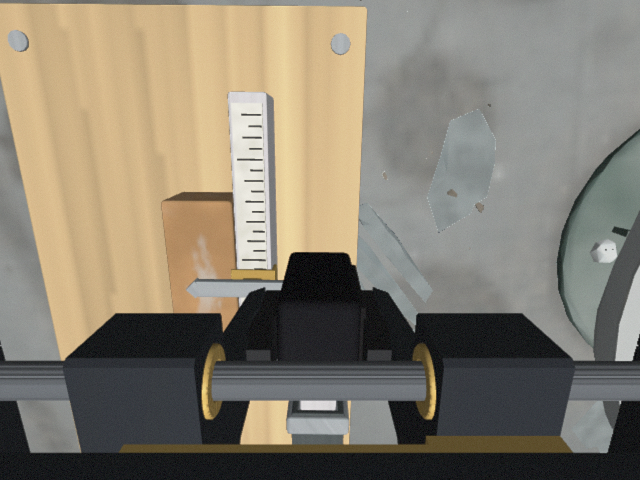

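Pointer and rider agree to about 0.4 mm, the button is in and the offcut is seated, so I'm handing in.

```bash
python3 -c "
from plant import r
print(r.finish_job())"
```

```text
the job is handed in; nothing more can be done
None
```

I seated the offcut in the fence corner, squeezed the lock button and drew the gauge arm out to the rider. I handed in at about 28.7 s, with the gripper still holding the arm there.

**Last checks**
- **Offcut:** it stopped firmly against both fences when pushed, and the wrist camera last put its centre at (-18.3, 44.6) mm against a nominal (-17.5, 45). The side and top cameras read it 6 to 10 mm off, but the gripper was partly hiding it.
- **Lock button:** the gripper opening is about 29.6 mm, so the button is fully in. The grip is set to 30 N.
- **Pointer:** arm travel puts the pointer at about y = 50.6 mm. My estimates of the rider rib range from 50.3 to 51.0 mm. The wrist camera put the pointer at 51.4 mm and the rib at 51.0 mm. The side camera's network disagreed (pointer 56.8, rib 45.3 mm); I did not trust it because one pixel there is about 4 mm.
- **Bystanders:** nothing came near the spindle piece, jar or scraper, and the spindle piece and jar read within about 12 mm of their first positions, which is about the cameras' scatter. I had no starting position computed for the scraper to compare against.

**What went wrong**
- **First push:** it passed over the offcut because the fingertips sat about 19 mm higher than the stated offset. They then pressed on its top with about 41 N before I lifted off. The offcut did not move, and I believe only the fingertips touched it, not the gripper's body. That is close to the 40 N limit for the arm or body.
- **Recovery:** I gripped the offcut across its width, dragged it square, and then pushed it home against both fences.

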